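# Mount the take-up reel on the pad-cleaning unit

## Task

Take the spindle by its handle, thread it through the bore of the reel lying in the trough, and push on until the collar has slid the reel against the trough's end stop and presses it there with a light, steady push of 5 to 10 N, never hard. Lift the reel on the spindle (do not touch the reel with the fingers), carry it to the blue-based stand, gently seat the spindle fully in both notches with the reel between the uprights and still against the collar, and let go. Leave everything else on the table where it is.

Things in the scene. Friction and masses are not known exactly. Their poses are not given: they have to be found in the camera images.
- spindle: Steel spindle lying level in its rack. Origin on its axis, mid reel seat; x from handle to tip, z up. Along x (mm): square handle 16 x 16 from -125 to -50; rod 12 dia (near journal) to -24; collar 22 dia from -24 to -20; rod 12 dia to the tip at +60, its last 3 mm tapering to 9.4 dia. A reel touching the collar is centred on the origin. 130 g, centre of mass about at -8.
- spindle_grip (a point): centre of the spindle's square plastic handle (16 x 16 x 75 mm), on the spindle's axis, 87.5 mm from its origin and 147.5 mm from its tip; the middle 45 mm are free to be gripped across from above.
- spindle_tip (a point): the end of the spindle's tip, on its axis.
- rack: Low rack under the spindle, base 190 x 50 x 6 mm, origin on the table under its middle, x along the spindle. A lipped ledge holds the last 12 mm of the handle, a notched post the rod 45 mm from the spindle's origin towards the tip; both are open above (the spindle lifts straight up) and 48 mm tall. The spindle's axis lies 42 mm above the table.
- reel: Empty white plastic reel lying on its rims in the rest, bore level: flanges 72 mm dia, 40 mm wide in all, through bore 14 mm dia. Origin at its centre, on the bore's axis; x along the bore, away from the side where the spindle enters. About 110 g. It slides along the trough when pushed, up to the end stop.
- rest: V trough with the reel, base 90 x 90 mm. Origin on the table under the reel's first place; x along the bore, as the reel's x. Bore axis 62 mm above the table. Beyond the reel, on the +x side, stands a rigid end stop (two posts 76 mm tall, 26 mm apart; the spindle passes between), set 2 to 23 mm past the reel's far face, differently each time. Open above and on the -x side, where the spindle enters.
- stand: Blue base 120 x 90 x 10 mm, two steel uprights 10 mm thick, 46 mm wide, centred at x = -37 and +37 mm. Origin on the table under its middle; x along the seated spindle. Each has an open-topped notch 14 mm wide with a funnel mouth 33 mm wide at the top, 106 mm above the table. The near journal lies in one, the rod beyond the reel in the other, the handle outside.
- stand_cradle (a point): where the spindle's origin (middle of the reel's seat) comes when seated: midway between the notches, 85 mm above the table. Axes as the stand's.
- pen_a: bystander: a black ballpoint pen with brass clip, 134 mm long, 11 mm thick, lying on the table.
- pen_b: bystander: a dark red ballpoint pen of the same shape, lying on the table.
- marker: bystander: a white marker with a black cap, 130 mm long, 20 mm thick, lying.
- ink_tin: bystander: a bare metal tin, 70 mm across, 55 mm tall.
- spare_reel: bystander: a larger white reel, 90 mm across and 30 mm thick, lying flat on its flange; not needed. Origin at its centre.
- thinner: bystander: a white plastic bottle, 60 mm across, 130 mm tall.
- ink_cup: bystander: a shallow white ceramic bowl, 80 mm across, 35 mm tall.
Not all that is in view belongs to the job. What is shaped like the spindle but orange, turquoise or yellow is not meant.

How it is judged:
By the outcome, as a careful person would: the job done as asked, in the order asked, and still so for the second after the job is handed in, with the robot touching nothing.
It also fails if it takes over 64 s, if anything falls off the work surface, if the arm or the gripper's body presses on something with over 40 N, if the wrist force passes 120 N, or if a joint passes its speed limit or range.

## Robot

A 6-joint arm with a two-finger parallel gripper is mounted at the origin on the work surface. World frame = base frame: x ahead of the robot, y to its left, z up, the work surface at z = 0. Lengths are in m, angles in degrees, forces in N, time in s.
With the tool pointing down it reaches from about 0.35 to 0.775 m from the base axis. Payload 5.5 kg.
Tool frame: the origin (TCP) lies midway between the tips of the shut fingers; the grasp point (between the pads) lies 19 mm behind it; z points along the fingers, y is the direction in which the jaws open and shut (so a half turn about z gives the same grasp; the last joint's range is limited). The gripper opens to 85 mm and grips with 20 to 120 N. Pads are 22 mm wide; open, the fingers measure 114 mm over their backs; the gripper's body (76 mm by 85 mm) begins 54 mm behind the grasp point. The pads swing forward as they close: fully open they stand 13 mm farther back than shut.
Start: joints at [-82.598, 17.945, 2.641, 74.691, 0, 82.002], TCP at [0.153, -0.554, 0.231] pointing down, gripper open.
Joint ranges: [-158.12, 158.12], [-49.38, 96.58], [-58.88, 72.47], [-126.05, 133.96], [-84.25, 85.87], [-180, 180]. Speed limits (degrees/s): [147.25, 147.25, 180, 180, 180, 180].

## Interface

Orientations are given as a 3x3 rotation matrix whose columns are the frame's x, y, z axes.
In Python, from station import monitor, viewer, robot gives the robot as it stands. The module is installed in compiled form; this text tells all that it offers.
- The arm moves only by the tool move_arm, never from a script. Its arguments are lists of equal length, an entry for each row: "delta_rot": the turn, a rotation vector about the world's x, y, z normalised to -1 to 1, where 1 is 0.12 rad, a list of three; "offset": the shift along the world's x, y, z normalised to -1 to 1, where 1 is 0.15 m, a list of three; "claw": the gripper command: -1 is fully open, 1 is shut, values between are in proportion. In form: {"delta_rot": [[rx, ry, rz], ...], "offset": [[tx, ty, tz], ...], "claw": [claw, ...]}. A call has exactly 10 rows; each row shifts and turns the commanded pose from where the row before left it; what a row does not reach is not made up. A row lasts 1/12 s, in which the tool goes at most 41.7 mm and 7.16 degrees, less where a joint would pass 70% of its speed; a pose out of reach is approached as far as the arm can. A call with a number of a shift or a turn outside -1 to 1 is refused whole. A call with a gripper value outside its range is refused whole. The fingers move at their own pace and stop on an object; "grip_force" is the grip in N (left out, the last holds). Time passes only in rows, so rows that do not move let the fingers close, or fill a call up. It gives the time, the measured TCP pose, the force and the opening at its end, in the units of the state.
- monitor.observe(): the state, without advancing time (a new reading comes with each control period).
- viewer.camera(name): name is "scene" or "top" or "wrist"; returns the picture (400x640x3 uint8, red, green, blue); there is no depth.
- viewer.get_calibration(name): a dict with "fx", "fy", "cx", "cy" (pixels), "T" (4x4, takes a point from camera to world coordinates). Camera axes: x right, y down, z forward; pixel columns grow to the right and rows downward; lengths in m; the calibration is good to about 2 mm. A picture is of the moment at which its call begins: read the wrist's pose just before it. get_calibration takes no time and is no camera call; for the wrist camera it gives the pose at the moment of the call.
- robot.sign_off(): hands the job in, once; it reports no verdict.
Trained networks look in the newest picture that a camera, given by its name, has taken for a name from the list of things; names that differ only in an ending like _2 or _b are one class to them, and where a whole thing is asked for, a point or a joint stands for the part that bears it (a point fixed in the world has none). Each returns a list of dicts, best first, with "score" (0 to 1); they miss things now and then, are a little off and sometimes report something else, mostly with a low value. They report only what shows in the picture. A call takes as long as a camera call. They do not tell look-alikes from the thing itself.
- viewer.boxes_of(target, camera): "rect" ([left, top, right, bottom] in pixels, round what is visible of it).
- viewer.regions_of(target, camera): "region" (400x640 bool, what is visible of it) and "rect" ([left, top, right, bottom] in pixels, round what is visible of it).
The state is a dict: "time_s": time; "qpos": joint angles; "dq": joint speeds; "effort": joint torques, N m; "tcp_pos": TCP position; "orientation": TCP orientation; "contact_force": force on the tool from outside, world axes, zero at the start; "ft_torque": the same for the moment, N m; "width": finger opening in m.
Only numpy, scipy, OpenCV 4.12 (cv2) and the standard library are available. Lean on these libraries where they do the work, as an engineer would, in place of code of your own. Each camera call takes 0.05 s, during which the arm holds its last target.

## Working session

There is one attempt and no reset: what is moved stays moved. The work goes in short steps, Python scripts to look and compute and a tool call to move; the robot and the scene stay as the last step left them, time stands still between calls to the robot, and variables do not carry over. Pictures are saved under pics/ and viewed, and the job is handed in when it is done.

Besides the shell and the picture viewer there is one more tool, called after "Call:" as a command line: name --argument value ..., lists and objects as JSON in quotes. move_arm: Moves the arm, as the interface text tells. Scaled input: -1 to 1 covers 0.15 m each way for a shift and 0.12 rad each way for a turn. Its arguments: {"type":"object","properties":{"delta_rot":{"type":"array"},"offset":{"type":"array"},"claw":{"type":"array"},"grip_force":{"type":"number"}},"required":["delta_rot","offset","claw"]}

```bash
mkdir -p pics
python3 - <<'E'
from station import monitor, viewer, robot
import cv2,numpy as np,json
s=monitor.observe(); print({k:np.round(v,3).tolist() for k,v in s.items()})
for c in ["scene","top"]:
    im=viewer.camera(c); cv2.imwrite(f"pics/{c}0.png",im[:,:,::-1])
    k=viewer.get_calibration(c); print(c,{a:np.round(b,4).tolist() for a,b in k.items()})
    for t in ["spindle","rack","reel","rest","stand"]:
        for d in viewer.boxes_of(t,c)[:4]: print(c,t,round(d["score"],2),np.round(d["rect"]).tolist())
E
```

```text
{'time_s': 0.0, 'qpos': [-82.597, 17.99, 2.577, 74.691, -0.001, 82.001], 'dq': [0.032, -0.013, -0.097, -0.025, -0.063, -0.001], 'effort': [-0.0, -48.063, 29.853, 0.02, -0.0, -0.0], 'tcp_pos': [0.153, -0.554, 0.23], 'orientation': [[0.964, 0.266, -0.0], [0.266, -0.964, 0.002], [0.0, -0.002, -1.0]], 'contact_force': [-0.712, -0.872, 0.118], 'ft_torque': [-0.041, 0.028, -0.008], 'width': 0.086}
scene {'fx': 474.1216, 'fy': 474.1216, 'cx': 305.4776, 'cy': 191.9023, 'T': [[0.0727, 0.8347, -0.5459, 1.3401], [0.9972, -0.0523, 0.0527, -0.0714], [0.0154, -0.5483, -0.8362, 1.3368], [0.0, 0.0, 0.0, 1.0]]}
scene spindle 0.78 [222.0, 149.0, 272.0, 158.0]
scene spindle 0.78 [143.0, 161.0, 191.0, 191.0]
scene spindle 0.68 [199.0, 189.0, 255.0, 194.0]
scene spindle 0.57 [315.0, 144.0, 365.0, 158.0]
scene rack 0.78 [198.0, 191.0, 258.0, 205.0]
scene reel 0.7 [328.0, 178.0, 340.0, 203.0]
scene rest 0.56 [323.0, 190.0, 347.0, 216.0]
scene stand 0.58 [292.0, 221.0, 334.0, 262.0]
top {'fx': 442.3973, 'fy': 442.3973, 'cx': 318.5296, 'cy': 198.6104, 'T': [[-0.0018, -0.9982, 0.0597, 0.4438], [-1.0, 0.0019, 0.0011, -0.0222], [-0.0012, -0.0597, -0.9982, 1.2516], [0.0, 0.0, 0.0, 1.0]]}
top spindle 0.85 [365.0, 208.0, 436.0, 220.0]
top spindle 0.85 [346.0, 273.0, 409.0, 280.0]
top spindle 0.8 [227.0, 267.0, 293.0, 281.0]
top spindle 0.57 [444.0, 226.0, 498.0, 266.0]
top rack 0.7 [365.0, 203.0, 433.0, 225.0]
top reel 0.67 [367.0, 207.0, 433.0, 214.0]
top reel 0.62 [277.0, 125.0, 325.0, 166.0]
top reel 0.52 [266.0, 187.0, 283.0, 209.0]
top reel 0.27 [449.0, 149.0, 476.0, 177.0]
top rest 0.74 [255.0, 182.0, 288.0, 216.0]
top rest 0.65 [366.0, 199.0, 431.0, 226.0]
top stand 0.81 [277.0, 127.0, 325.0, 164.0]
```

View pics/scene0.png

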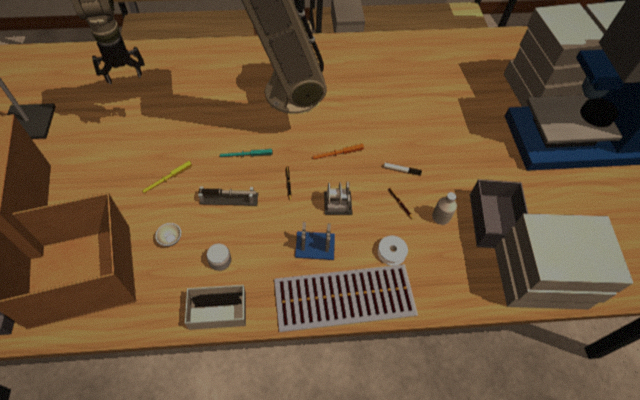

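View pics/top0.png

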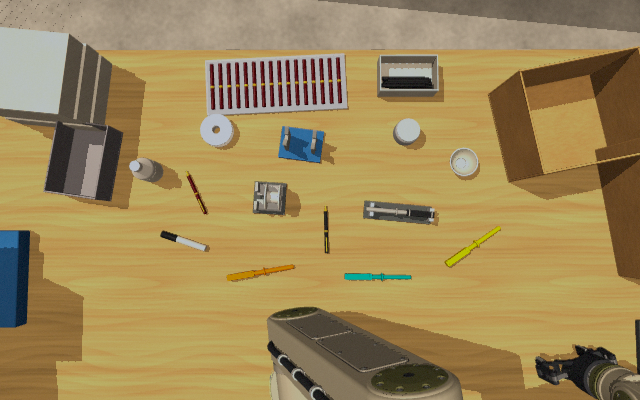

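Run:
```python
import cv2
t=cv2.imread("pics/top0.png")
cv2.imwrite("pics/top0c.png",cv2.resize(t[110:290,220:520],None,fx=2.66,fy=2.66,interpolation=cv2.INTER_CUBIC))
t=cv2.imread("pics/scene0.png")
cv2.imwrite("pics/scene0c.png",cv2.resize(t[130:280,130:380],None,fx=3.2,fy=3.2,interpolation=cv2.INTER_CUBIC))
```

```text
(no output)
```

View pics/top0c.png

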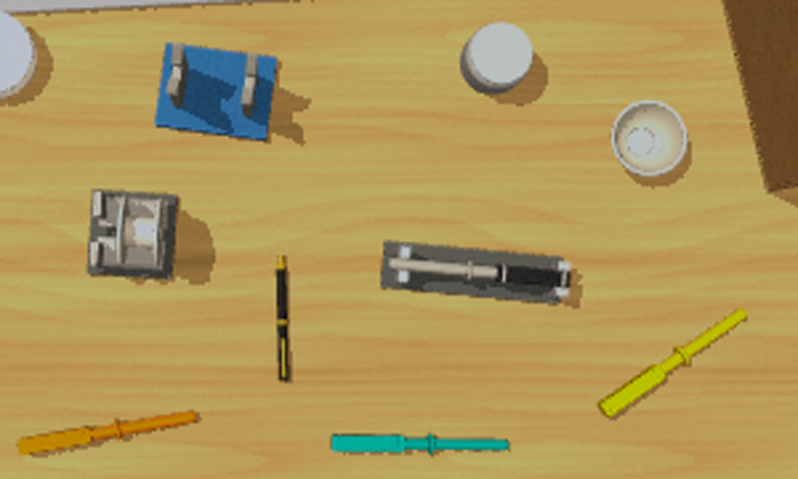

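View pics/scene0c.png

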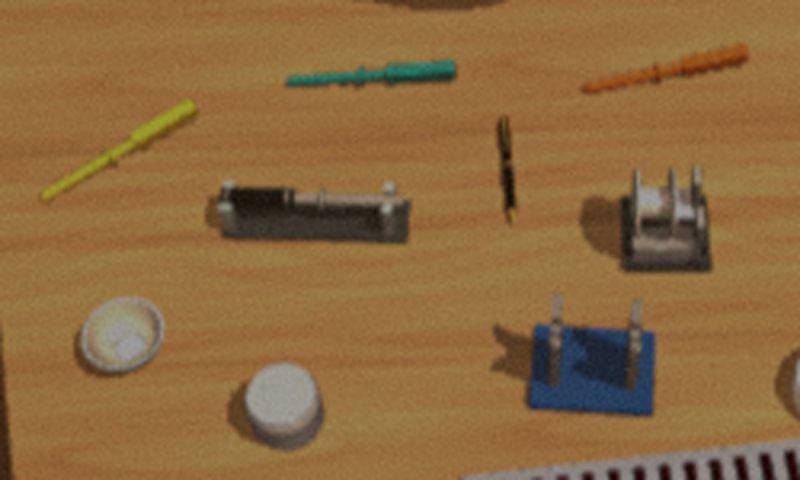

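The candidates shaped like the spindle, by top-camera pixels, are:
- steel with a black handle, in the rack at (400,213)
- orange at (260,272)
- turquoise at (378,277)
- yellow at (472,246)

The steel one lying in the rack fits the description, and the enlarged crop confirms it: handle to the right, tip to the left, pointing at the trough. The end stop is on the trough's left side, and the stand is at (302,145).

```bash
cat > h.py <<'E'
from station import monitor, viewer, robot
import cv2,numpy as np
def ray(k,u,v):
    T=np.array(k["T"]); d=T[:3,:3]@np.array([(u-k["cx"])/k["fx"],(v-k["cy"])/k["fy"],1.0]); return T[:3,3],d
def at(k,u,v,z):
    o,d=ray(k,u,v); return o+d*(z-o[2])/d[2]
def proj(k,p):
    T=np.array(k["T"]); q=T[:3,:3].T@(np.asarray(p)-T[:3,3]); return np.array([k["fx"]*q[0]/q[2]+k["cx"],k["fy"]*q[1]/q[2]+k["cy"]])
def st():
    s=monitor.observe(); print("t",round(s["time_s"],2),"tcp",np.round(s["tcp_pos"],4).tolist(),"q",np.round(s["qpos"],1).tolist(),"F",np.round(s["contact_force"],2).tolist(),"M",np.round(s["ft_torque"],2).tolist(),"w",round(s["width"],4)); print(np.round(s["orientation"],4).tolist()); return s
E
python3 - <<'E'
from h import *
k=viewer.get_calibration("top")
for n,u,v,z in [("handle end",434,214,.042),("tip",366,209,.042),("rack c",399,212,0.006),("reel c",272,198,.098),("rest BR",287,215,.0),("rest TL",254,181,.0),("stand TL",282,126,.01),("stand TR",325,131,.01),("stand BL",279,158,.01),("stand BR",321,163,.01)]:
    print(n,np.round(at(k,u,v,z),3))
w=viewer.get_calibration("wrist"); s=st()
R=np.array(s["orientation"]);T=np.array(w["T"]); print(w["fx"],np.round(R.T@T[:3,:3],3),np.round(R.T@(T[:3,3]-s["tcp_pos"]),4))
E
```

```text
handle end [ 0.473 -0.336  0.042]
tip [ 0.488 -0.151  0.042]
rack c [ 0.48  -0.247  0.006]
reel c [0.515 0.101 0.098]
rest BR [0.472 0.068 0.   ]
rest TL [0.569 0.162 0.   ]
stand TL [0.725 0.083 0.01 ]
stand TR [ 0.71  -0.039  0.01 ]
stand BL [0.633 0.091 0.01 ]
stand BR [ 0.619 -0.028  0.01 ]
t 0.6 tcp [0.1527, -0.5544, 0.2314] q [-82.6, 17.9, 2.6, 74.7, 0.0, 82.0] F [-1.52, 0.25, -0.02] M [-0.02, -0.0, -0.01] w 0.0857
[[0.9641, 0.2656, 0.0], [0.2656, -0.9641, -0.0002], [-0.0, 0.0002, -1.0]]
299.14735728992224 [[-0.    -0.95  -0.311]
 [ 1.     0.    -0.001]
 [ 0.001 -0.311  0.95 ]] [ 0.0798  0.0003 -0.1436]
```

Call:
move_arm --delta_rot '[[0,0,1],[0,0,1],[0,0,1],[0,0,1],[0,0,1],[0,0,1],[0,0,1],[0,0,1],[0,0,1],[0,0,1]]' --offset '[[0.215,0.169,0],[0.215,0.169,0],[0.215,0.169,0],[0.215,0.169,0],[0.215,0.169,0],[0.215,0.169,0],[0.215,0.169,0],[0.215,0.169,0],[0.215,0.169,0],[0.215,0.169,0]]' --claw '[-1,-1,-1,-1,-1,-1,-1,-1,-1,-1]'

```text
time_s: 1.43
tcp_pos: [0.4766, -0.2994, 0.2316]
orientation: [[0.096, 0.995, 0.001], [0.995, -0.096, -0.001], [-0.001, 0.001, -1.0]]
contact_force: [0.2, -1.3, 0.1]
width: 0.0855
```

Run:
```python
from h import *
import pickle
st(); k=viewer.get_calibration("wrist"); im=viewer.camera("wrist"); cv2.imwrite("pics/w1.png",im[:,:,::-1]); pickle.dump(k,open("w1.pkl","wb"))
```

```text
t 1.43 tcp [0.4766, -0.2994, 0.2316] q [-40.3, 16.5, 0.7, 74.2, -0.0, 55.2] F [0.17, -1.33, 0.1] M [-0.04, -0.02, -0.06] w 0.0855
[[0.0959, 0.9954, 0.0006], [0.9954, -0.0959, -0.0006], [-0.0005, 0.0007, -1.0]]
```

View pics/w1.png

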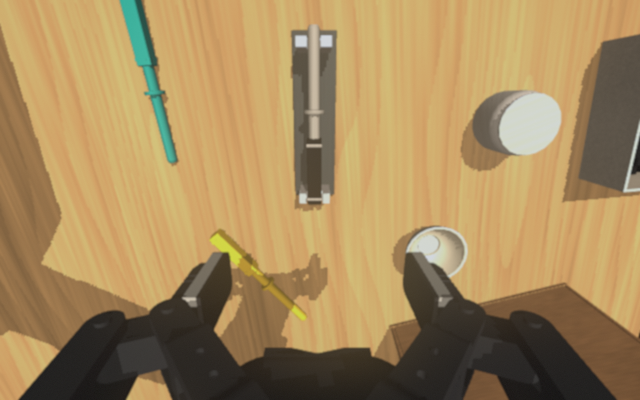

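The steel spindle lies along the image from tip (314,25) to handle end (315,205). Next I look at the reel.

Call:
move_arm --delta_rot '[[0,0,0],[0,0,0],[0,0,0],[0,0,0],[0,0,0],[0,0,0],[0,0,0],[0,0,0],[0,0,0],[0,0,0]]' --offset '[[0.027,0.22,-0.02],[0.027,0.22,-0.02],[0.027,0.22,-0.02],[0.027,0.22,-0.02],[0.027,0.22,-0.02],[0.027,0.22,-0.02],[0.027,0.22,-0.02],[0.027,0.22,-0.02],[0.027,0.22,-0.02],[0,0,0]]' --claw '[-1,-1,-1,-1,-1,-1,-1,-1,-1,-1]'

```text
time_s: 2.32
tcp_pos: [0.5112, 0.0008, 0.2039]
orientation: [[0.097, 0.995, -0.0], [0.995, -0.097, 0.002], [0.002, -0.001, -1.0]]
contact_force: [-0.5, 0.2, 0.1]
width: 0.0851
```

Run:
```python
from h import *
import pickle
st(); k=viewer.get_calibration("wrist"); im=viewer.camera("wrist"); cv2.imwrite("pics/w2.png",im[:,:,::-1]); pickle.dump(k,open("w2.pkl","wb"))
```

```text
t 2.32 tcp [0.5112, 0.0008, 0.2039] q [-9.0, 11.5, -9.8, 68.8, 0.1, 86.6] F [-0.54, 0.16, 0.06] M [-0.02, 0.04, 0.02] w 0.0851
[[0.0967, 0.9953, -0.0005], [0.9953, -0.0967, 0.0021], [0.002, -0.0007, -1.0]]
```

View pics/w2.png

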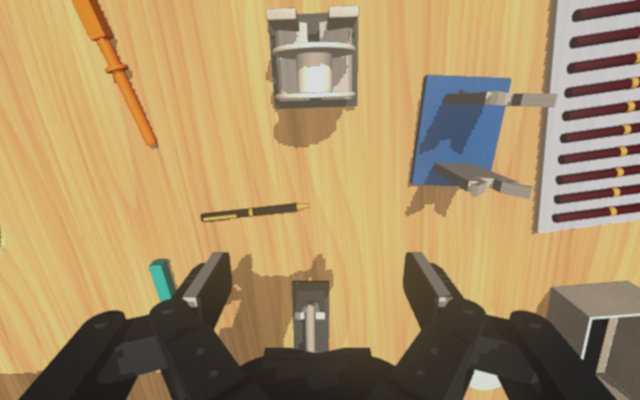

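The picture shows the trough with the reel at (315,55), stop posts at (283,13) and (341,12), and the stand's uprights at (500,98) and (480,182). Now a closer look at the stand.

Call:
move_arm --delta_rot '[[0,0,0],[0,0,0],[0,0,0],[0,0,0],[0,0,0],[0,0,0],[0,0,0],[0,0,0],[0,0,0],[0,0,0]]' --offset '[[0.18,-0.1,0.04],[0.18,-0.1,0.04],[0.18,-0.1,0.04],[0.18,-0.1,0.04],[0.18,-0.1,0.04],[0,0,0],[0,0,0],[0,0,0],[0,0,0],[0,0,0]]' --claw '[-1,-1,-1,-1,-1,-1,-1,-1,-1,-1]'

```text
time_s: 3.2
tcp_pos: [0.6456, -0.0786, 0.2347]
orientation: [[0.102, 0.995, -0.0], [0.995, -0.102, 0.0], [0.0, -0.0, -1.0]]
contact_force: [-0.5, -0.3, -0.4]
width: 0.0854
```

Run:
```python
from h import *
import pickle
st(); k=viewer.get_calibration("wrist"); im=viewer.camera("wrist"); cv2.imwrite("pics/w3.png",im[:,:,::-1]); pickle.dump(k,open("w3.pkl","wb"))
for i,(x0,x1,y0,y1) in {1:(280,350,10,220),2:(255,375,0,120)}.items():
    t=cv2.imread(f"pics/w{i}.png")[y0:y1,x0:x1]; f=min(590/(y1-y0),800/(x1-x0)); cv2.imwrite(f"pics/w{i}c.png",cv2.resize(t,None,fx=f,fy=f,interpolation=cv2.INTER_CUBIC)); print(i,f)
```

```text
t 3.2 tcp [0.6456, -0.0786, 0.2347] q [-14.0, 26.7, 16.0, 79.4, -0.0, 81.8] F [-0.5, -0.35, -0.44] M [-0.01, 0.03, -0.01] w 0.0854
[[0.1017, 0.9948, -0.0002], [0.9948, -0.1017, 0.0], [0.0, -0.0002, -1.0]]
1 2.8095238095238093
2 4.916666666666667
```

View pics/w3.png

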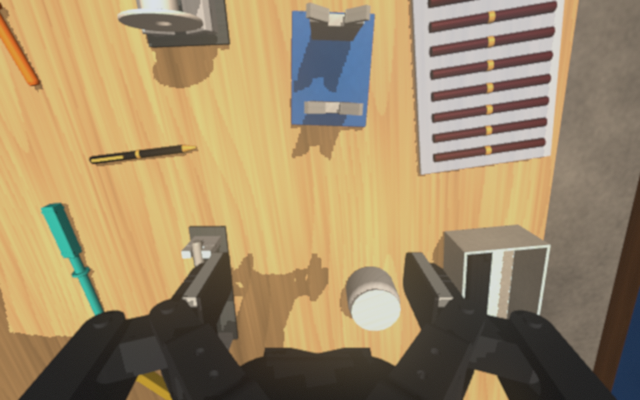

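View pics/w1c.png

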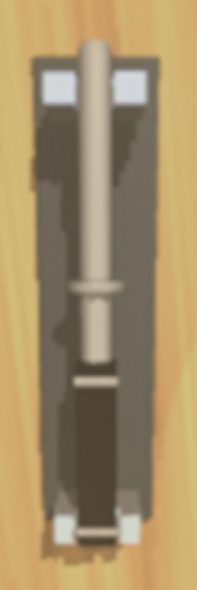

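View pics/w2c.png

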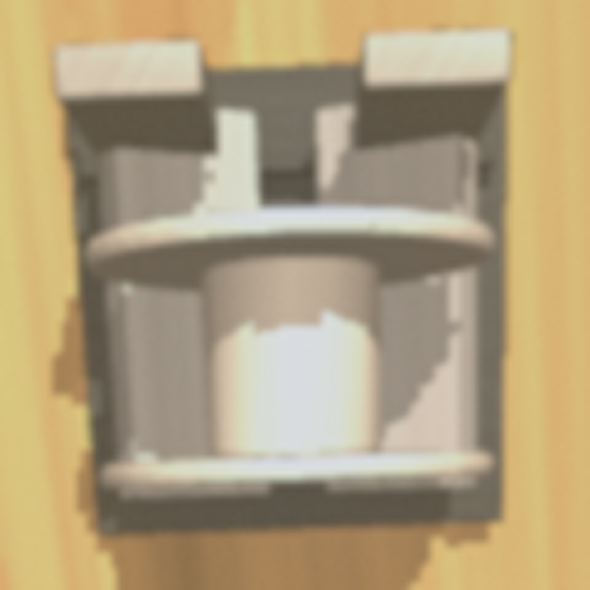

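```bash
python3 - <<'E'
import cv2
t=cv2.imread("pics/w3.png")[0:135,280:390]; cv2.imwrite("pics/w3c.png",cv2.resize(t,None,fx=4.4,fy=4.4,interpolation=cv2.INTER_CUBIC))
E
python3 - <<'E'
from h import *
import pickle
k=pickle.load(open("w1.pkl","rb")); im=cv2.imread("pics/w1.png").astype(float)
k2=pickle.load(open("w2.pkl","rb"))
# spindle from w1 : crop coords -> px (crop px centre convention)
f=2.8095; c=lambda x,y:((x+.5)/f-.5+280,(y+.5)/f-.5+10)
for n,x,y in [("tip",95.3,42),("rod",95.5,150),("rod2",95.5,250),("coll",96.5,287),("handle front",97,368),("hmid",96.5,450),("hend",96.5,535)]:
    print(n,np.round(c(x,y),1),np.round(at(k,*c(x,y),.042),4))
f=590/120; c=lambda x,y:((x+.5)/f-.5+255,(y+.5)/f-.5)
for n,x,y,z in [("near L",100,467,.062),("near R",494,465,.062),("far L",88,243,.062),("far R",493,237,.062),("near top",296,452,.098),("far top",290,208,.098),("postL out",57,96,.076),("postL in",202,95,.076),("postR in",364,87,.076),("postR out",510,82,.076),("base BL",98,532,.0),("base BR",500,522,.0)]:
    print(n,np.round(c(x,y),1),np.round(at(k2,*c(x,y),z),4))
E
```

```text
tip [313.6  24.6] [ 0.4876 -0.1512  0.042 ]
rod [313.7  63.1] [ 0.4842 -0.1859  0.042 ]
rod2 [313.7  98.7] [ 0.4808 -0.2203  0.042 ]
coll [314.  111.8] [ 0.4798 -0.2337  0.042 ]
handle front [314.2 140.7] [ 0.477  -0.2643  0.042 ]
hmid [314.  169.8] [ 0.4735 -0.2971  0.042 ]
hend [314.  200.1] [ 0.4699 -0.3334  0.042 ]
near L [274.9  94.6] [0.4813 0.0871 0.062 ]
near R [355.1  94.2] [0.5535 0.0804 0.062 ]
far L [272.5  49. ] [0.4844 0.1244 0.062 ]
far R [354.9  47.8] [0.5555 0.1184 0.062 ]
near top [314.8  91.5] [0.5177 0.0854 0.098 ]
far top [313.6  41.9] [0.5202 0.1205 0.098 ]
postL out [266.2  19.1] [0.4842 0.1442 0.076 ]
postL in [295.7  18.9] [0.5077 0.142  0.076 ]
postR in [328.6  17.3] [0.5341 0.1406 0.076 ]
postR out [358.3  16.3] [0.5578 0.139  0.076 ]
base BL [274.5 107.8] [0.4707 0.0749 0.    ]
base BR [356.3 105.8] [0.5616 0.0683 0.    ]
```

View pics/w3c.png

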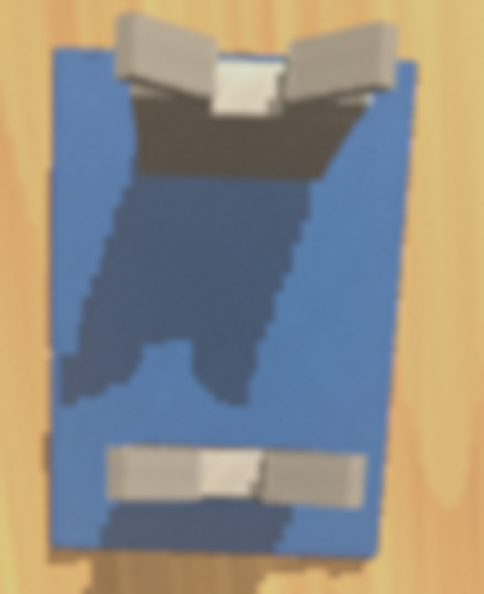

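Run:
```python
from h import *
import pickle
k=pickle.load(open("w3.pkl","rb"))
f=4.4; c=lambda x,y:((x+.5)/f-.5+280,(y+.5)/f-.5)
P={}
for n,x,y,z in [("TL",53,48,.01),("TR",416,62,.01),("BL",50,549,.01),("BR",378,556,.01),("nearL top far",107,446,.106),("nearR top far",367,455,.106),("nearL top near",107,500,.106),("nearR top near",366,508,.106),("farL near",117,78,.106),("farR near",396,90,.106),("notch n L",201,473,.075),("notch n R",262,473,.075),("notch f L",212,95,.075),("notch f R",283,95,.075)]:
    P[n]=at(k,*c(x,y),z); print(n,np.round(c(x,y),1),np.round(P[n],4))
for i in[1,2]: print(i)
```

```text
TL [291.7  10.5] [0.6356 0.0927 0.01  ]
TR [374.2  13.7] [0.7238 0.0807 0.01  ]
BL [291.  124.4] [ 0.6194 -0.0259  0.01  ]
BR [365.5 126. ] [ 0.7084 -0.0369  0.01  ]
nearL top far [303.9 101. ] [ 6.421e-01 -5.000e-04  1.060e-01]
nearR top far [363. 103.] [ 0.693  -0.0074  0.106 ]
nearL top near [303.9 113.2] [ 0.6409 -0.0107  0.106 ]
nearR top near [362.8 115.1] [ 0.6923 -0.0175  0.106 ]
farL near [306.2  17.3] [0.6513 0.0628 0.106 ]
farR near [369.6  20.1] [0.7017 0.0557 0.106 ]
notch n L [325.3 107.1] [ 0.6608 -0.0084  0.075 ]
notch n R [339.2 107.1] [ 0.6742 -0.0098  0.075 ]
notch f L [327.8  21.2] [0.6699 0.0649 0.075 ]
notch f R [343.9  21.2] [0.6843 0.0634 0.075 ]
1
2
```

Call:
move_arm --delta_rot '[[0,0,0.045],[0,0,0],[0,0,0],[0,0,0],[0,0,0],[0,0,0],[0,0,0],[0,0,0],[0,0,0],[0,0,0]]' --offset '[[-0.1434,-0.1828,-0.11],[-0.1434,-0.1828,-0.11],[-0.1434,-0.1828,-0.11],[-0.1434,-0.1828,-0.11],[-0.1434,-0.1828,-0.11],[-0.1434,-0.1828,-0.11],[-0.1434,-0.1828,-0.11],[-0.1434,-0.1828,-0.11],[0,0,0],[0,0,0]]' --claw '[-1,-1,-1,-1,-1,-1,-1,-1,-1,-1]'

```text
time_s: 4.08
tcp_pos: [0.4726, -0.2985, 0.1018]
orientation: [[0.1, 0.995, -0.001], [0.995, -0.1, 0.001], [0.001, -0.001, -1.0]]
contact_force: [0.5, 0.4, 0.1]
width: 0.0855
```

Run:
```python
from h import *
import pickle
st(); k=viewer.get_calibration("wrist"); im=viewer.camera("wrist"); cv2.imwrite("pics/w4.png",im[:,:,::-1]); pickle.dump(k,open("w4.pkl","wb"))
```

```text
t 4.08 tcp [0.4726, -0.2985, 0.1018] q [-40.5, 20.4, -12.7, 57.0, 0.0, 55.2] F [0.51, 0.4, 0.13] M [0.04, -0.04, 0.06] w 0.0855
[[0.0996, 0.995, -0.0012], [0.995, -0.0996, 0.0013], [0.0012, -0.0014, -1.0]]
```

View pics/w4.png

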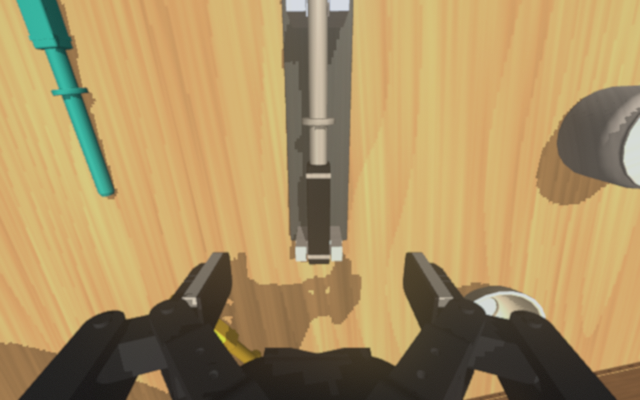

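Call:
move_arm --delta_rot '[[0,0,0],[0,0,0],[0,0,0],[0,0,0],[0,0,0],[0,0,0],[0,0,0],[0,0,0],[0,0,0],[0,0,0]]' --offset '[[0.004,0,-0.106],[0,0,-0.106],[0,0,-0.106],[0,0,-0.106],[0,0,-0.106],[0,0,0],[0,0,0],[0,0,0],[0,0,0],[0,0,0]]' --claw '[-1,-1,-1,-1,-1,-1,0.3,0.4,0.5,0.55]' --grip_force 30

```text
time_s: 4.97
tcp_pos: [0.4762, -0.2986, 0.0242]
orientation: [[0.096, 0.995, 0.002], [0.995, -0.096, -0.002], [-0.001, 0.002, -1.0]]
contact_force: [0.1, -0.2, 0.3]
width: 0.0387
```

Call:
move_arm --delta_rot '[[0,0,0],[0,0,0],[0,0,0],[0,0,0],[0,0,0],[0,0,0],[0,0,0],[0,0,0],[0,0,0],[0,0,0]]' --offset '[[0,0,0],[0,0,0],[0,0,0],[0,0,0],[0,0,0],[0,0,0],[0,0,0],[0,0,0],[0,0,0],[0,0,0]]' --claw '[0.6,0.7,0.8,0.9,1,1,1,1,1,1]' --grip_force 80

```text
time_s: 5.8
tcp_pos: [0.4748, -0.2984, 0.0238]
orientation: [[0.096, 0.995, -0.0], [0.995, -0.096, -0.001], [-0.001, -0.0, -1.0]]
contact_force: [-2.2, 1.4, 6.2]
width: 0.0148
```

Run:
```python
from h import *
import pickle
st(); k=viewer.get_calibration("wrist"); im=viewer.camera("wrist"); cv2.imwrite("pics/w5.png",im[:,:,::-1]); pickle.dump(k,open("w5.pkl","wb"))
```

```text
t 5.8 tcp [0.4748, -0.2984, 0.0238] q [-40.3, 24.9, -18.2, 46.9, -0.0, 55.2] F [-2.23, 1.38, 6.24] M [0.17, 0.6, 0.14] w 0.0148
[[0.0965, 0.9953, -0.0002], [0.9953, -0.0965, -0.0006], [-0.0006, -0.0002, -1.0]]
```

View pics/w5.png

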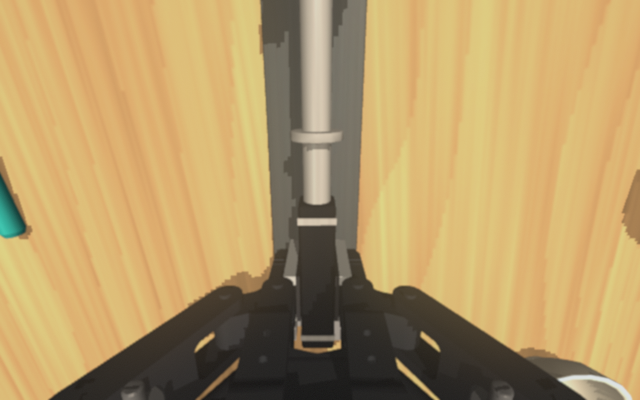

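Call:
move_arm --delta_rot '[[0,0,0],[0,0,0],[0,0,0],[0,0,0],[0,0,0],[0,0,0],[0,0,0],[0,0,0],[0,0,0],[0,0,0]]' --offset '[[0,0,0.03],[0,0,0.05],[0,0,0.05],[0,0,0.05],[0,0,0.05],[0,0,0.03],[0,0,0],[0,0,0],[0,0,0],[0,0,0]]' --claw '[1,1,1,1,1,1,1,1,1,1]'

```text
time_s: 6.68
tcp_pos: [0.4748, -0.298, 0.0614]
orientation: [[0.096, 0.995, -0.001], [0.995, -0.096, 0.001], [0.001, -0.001, -1.0]]
contact_force: [0.1, 0.5, -0.5]
width: 0.0149
```

Run:
```python
from h import *
import pickle
st(); k=viewer.get_calibration("wrist"); im=viewer.camera("wrist"); cv2.imwrite("pics/w6.png",im[:,:,::-1]); pickle.dump(k,open("w6.pkl","wb"))
im=viewer.camera("scene")[:,:,::-1]; cv2.imwrite("pics/s6.png",im); cv2.imwrite("pics/s6c.png",cv2.resize(im[130:230,170:370],None,fx=4,fy=4,interpolation=cv2.INTER_CUBIC))
```

```text
t 6.68 tcp [0.4748, -0.298, 0.0614] q [-40.3, 22.6, -15.7, 51.8, 0.0, 55.2] F [0.08, 0.51, -0.45] M [-0.08, 0.06, 0.02] w 0.0149
[[0.0965, 0.9953, -0.0006], [0.9953, -0.0965, 0.0006], [0.0005, -0.0007, -1.0]]
```

View pics/w6.png

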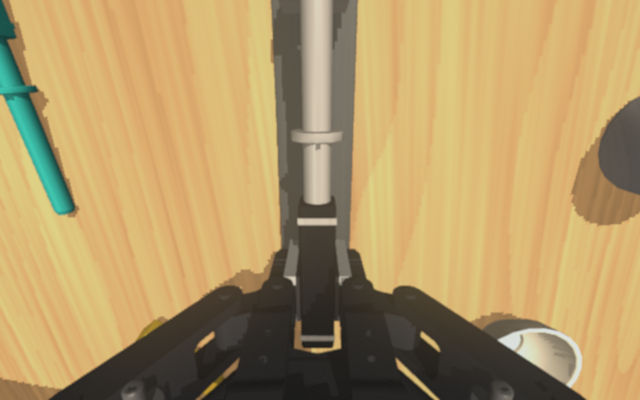

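View pics/s6c.png

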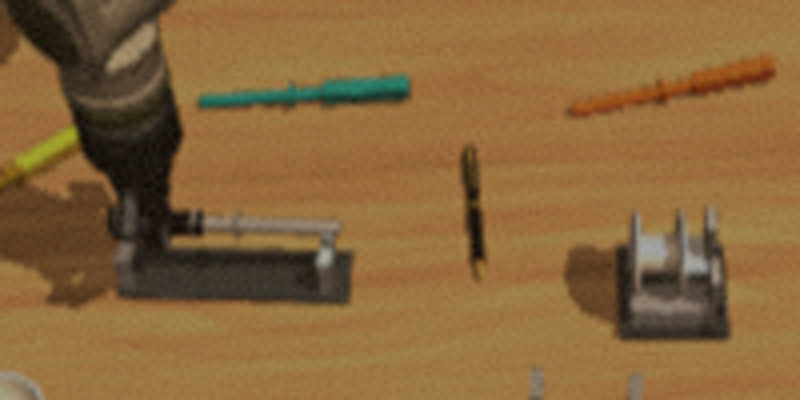

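Run:
```python
from h import *
import pickle
k=pickle.load(open("w6.pkl","rb"))
tcp=np.array([0.4748,-0.298,0.0614]); a=np.array([0.0965,0.9953,0]); 
for d in [0,30,55,65.5,80,100,110]:
    p=tcp+a*d/1000; p[2]+=.0182; print(d,np.round(proj(k,p),1))
im=cv2.imread("pics/w6.png")
for r in [10,60,100,137,170]:
    g=im[r].astype(float); sat=g.max(1)-g.min(1); print(r,[(i,int(g[i].mean()),int(sat[i])) for i in list(range(286,308,2))+list(range(326,350,2))])
print(np.round(viewer.get_calibration("wrist")["T"],4))
```

```text
0 [316.8 272.3]
30 [316.8 214.1]
55 [316.8 159.1]
65.5 [316.8 134. ]
80 [316.7  97. ]
100 [316.7  41.2]
110 [316.7  10.9]
10 [(286, 88, 20), (288, 88, 19), (290, 88, 19), (292, 88, 19), (294, 88, 18), (296, 88, 18), (298, 87, 18), (300, 98, 20), (302, 127, 25), (304, 144, 28), (306, 159, 31), (326, 180, 35), (328, 167, 32), (330, 147, 29), (332, 114, 23), (334, 89, 18), (336, 90, 19), (338, 89, 18), (340, 90, 19), (342, 91, 19), (344, 90, 20), (346, 105, 19), (348, 117, 19)]
60 [(286, 82, 19), (288, 82, 18), (290, 83, 18), (292, 82, 19), (294, 82, 18), (296, 82, 17), (298, 80, 17), (300, 85, 19), (302, 118, 24), (304, 138, 27), (306, 155, 30), (326, 180, 34), (328, 166, 31), (330, 142, 28), (332, 118, 22), (334, 112, 16), (336, 115, 17), (338, 113, 17), (340, 114, 18), (342, 114, 18), (344, 115, 17), (346, 114, 18), (348, 115, 19)]
100 [(286, 82, 21), (288, 82, 20), (290, 83, 20), (292, 82, 19), (294, 83, 19), (296, 83, 19), (298, 82, 19), (300, 82, 18), (302, 105, 22), (304, 134, 27), (306, 151, 29), (326, 178, 35), (328, 162, 32), (330, 136, 27), (332, 110, 19), (334, 111, 17), (33
[... 332 characters left out ...]
), (332, 179, 34), (334, 170, 32), (336, 164, 32), (338, 155, 31), (340, 145, 29), (342, 118, 25), (344, 109, 19), (346, 112, 18), (348, 110, 19)]
170 [(286, 105, 20), (288, 84, 21), (290, 81, 20), (292, 81, 21), (294, 82, 19), (296, 81, 19), (298, 82, 19), (300, 81, 19), (302, 84, 19), (304, 119, 24), (306, 143, 28), (326, 175, 34), (328, 155, 31), (330, 126, 26), (332, 110, 19), (334, 109, 18), (336, 109, 18), (338, 109, 18), (340, 109, 19), (342, 111, 20), (344, 110, 20), (346, 109, 20), (348, 108, 21)]
[[ 9.953e-01 -9.150e-02 -3.070e-02  4.827e-01]
 [-9.650e-02 -9.464e-01 -3.081e-01 -2.190e-01]
 [-9.000e-04  3.096e-01 -9.509e-01  2.050e-01]
 [ 0.000e+00  0.000e+00  0.000e+00  1.000e+00]]
```

Run:
```python
from h import *
import pickle
def edges(im,r,lo,hi,thr):
    g=cv2.GaussianBlur(im,(1,5),0)[r,lo:hi].astype(float).mean(1); return g
for n in ["w1","w4"]:
    k=pickle.load(open(n+".pkl","rb")); im=cv2.imread(f"pics/{n}.png")
    for r in ([60,90,150,170] if n=="w1" else [40,80,200,225]):
        g=im[r].astype(float).mean(1); d=np.gradient(g)
        lo,hi=(300,330)
        i=np.argsort(-np.abs(d[lo:hi]))[:6]+lo
        print(n,r,[(int(a),int(d[a])) for a in sorted(i)])
        for c in [313,315,317,319]: print("   ",c,np.round(at(k,c,r,.042),4)[:2], end="")
        print()
print()
```

```text
w1 60 [(308, 23), (309, 22), (310, 16), (318, -25), (319, -29), (320, -17)]
    313 [ 0.4838 -0.1829]    315 [ 0.4859 -0.1831]    317 [ 0.4879 -0.1833]    319 [ 0.4899 -0.1835]
w1 90 [(308, 22), (309, 22), (310, 18), (317, -15), (318, -23), (319, -22)]
    313 [ 0.4809 -0.2117]    315 [ 0.483  -0.2119]    317 [ 0.4851 -0.2121]    319 [ 0.4872 -0.2123]
w1 150 [(302, -8), (303, -6), (306, -4), (320, 9), (321, 14), (322, 8)]
    313 [ 0.4746 -0.2745]    315 [ 0.4768 -0.2747]    317 [ 0.4791 -0.2749]    319 [ 0.4813 -0.2751]
w1 170 [(300, -8), (301, -6), (307, -5), (320, 8), (321, 13), (322, 7)]
    313 [ 0.4723 -0.2972]    315 [ 0.4746 -0.2974]    317 [ 0.4769 -0.2976]    319 [ 0.4791 -0.2978]
w4 40 [(308, 17), (309, 17), (310, 13), (325, -15), (326, -22), (327, -24)]
    313 [ 0.4814 -0.1854]    315 [ 0.4826 -0.1855]    317 [ 0.4838 -0.1856]    319 [ 0.485  -0.1857]
w4 80 [(308, 16), (309, 18), (310, 14), (325, -14), (326, -15), (327, -13)]
    313 [ 0.479  -0.2081]    315 [ 0.4803 -0.2082]    317 [ 0.4815 -0.2083]    319 [ 0.4828 -0.2085]
w4 200 [(305, -3), (306, -6), (307, -4), (323, 0), (328, 2), (329, 11)]
    313 [ 0.4706 -0.2882]    315 [ 0.4721 -0.2883]    317 [ 0.4735 -0.2885]    319 [ 0.4749 -0.2886]
w4 225 [(300, -9), (301, -7), (307, -7), (308, -4), (328, 3), (329, 13)]
    313 [ 0.4686 -0.3076]    315 [ 0.4701 -0.3077]    317 [ 0.4715 -0.3079]    319 [ 0.473 -0.308]
```

Call:
move_arm --delta_rot '[[0,0,0.19],[0,0,0],[0,0,0],[0,0,0],[0,0,0],[0,0,0],[0,0,0],[0,0,0],[0,0,0],[0,0,0]]' --offset '[[0.028,0.2236,0.1],[0.028,0.2236,0.1],[0.028,0.2236,0.1],[0.028,0.2236,0.1],[0.028,0.2236,0.1],[0.028,0.2236,0.1],[0.028,0.2236,0.1],[0.028,0.2236,0.1],[0,0,0],[0,0,0]]' --claw '[1,1,1,1,1,1,1,1,1,1]'

```text
time_s: 7.62
tcp_pos: [0.5094, -0.0283, 0.1826]
orientation: [[0.07, 0.998, 0.002], [0.998, -0.07, -0.001], [-0.0, 0.002, -1.0]]
contact_force: [-0.5, 0.5, -2.1]
width: 0.0151
```

Run:
```python
from h import *
import pickle
st()
A=[]
for i in range(5):
    k=viewer.get_calibration("wrist"); A.append(np.r_[k["T"][:3,3], monitor.observe()["tcp_pos"]]); im=viewer.camera("wrist")
print(np.round(A,4))
st(); k=viewer.get_calibration("wrist"); im=viewer.camera("wrist");cv2.imwrite("pics/w7.png",im[:,:,::-1]); pickle.dump(k,open("w7.pkl","wb"))
cv2.imwrite("pics/w7c.png",cv2.resize(im[0:120,255:375,::-1],None,fx=4.9,fy=4.9,interpolation=cv2.INTER_CUBIC))
```

```text
t 7.62 tcp [0.5094, -0.0283, 0.1826] q [-12.2, 11.9, -12.3, 65.7, -0.0, 81.8] F [-0.54, 0.45, -2.08] M [-0.1, -0.02, -0.01] w 0.0151
[[0.0698, 0.9976, 0.0019], [0.9976, -0.0698, -0.0006], [-0.0005, 0.0019, -1.0]]
[[ 0.5147  0.051   0.3262  0.5094 -0.0283  0.1826]
 [ 0.5146  0.0499  0.3253  0.5088 -0.0294  0.1818]
 [ 0.5145  0.0492  0.3248  0.5084 -0.0301  0.1813]
 [ 0.5144  0.0487  0.3246  0.5082 -0.0306  0.181 ]
 [ 0.5145  0.0484  0.3245  0.5082 -0.0309  0.1809]]
t 7.87 tcp [0.5082, -0.031, 0.1809] q [-12.5, 12.0, -12.4, 65.7, -0.0, 81.8] F [0.22, -0.16, -1.1] M [-0.1, 0.01, 0.09] w 0.0145
[[0.0757, 0.9971, -0.0015], [0.9971, -0.0757, 0.0001], [0.0, -0.0016, -1.0]]
```

View pics/w7.png

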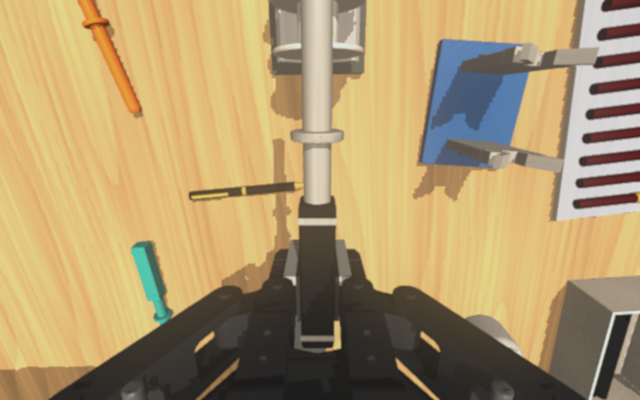

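View pics/w7c.png

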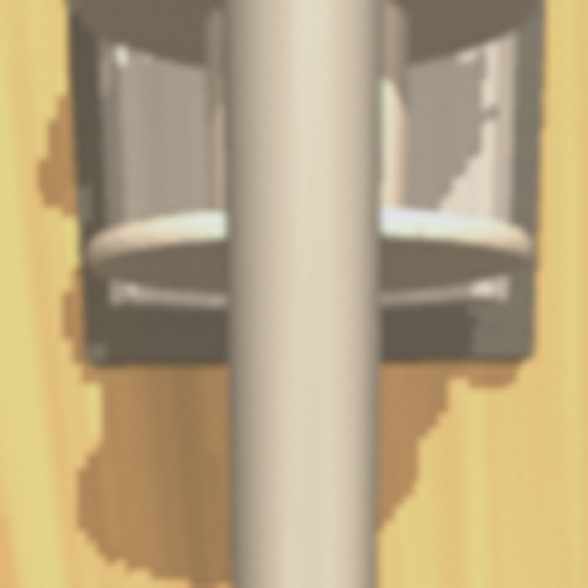

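Run:
```python
from h import *
import pickle
k=pickle.load(open("w7.pkl","rb"))
c=lambda x,y:((x+.5)/4.9-.5+255,(y+.5)/4.9-.5)
for n,x,y,z in [("nL",89,250,.062),("nR",533,246,.062),("baseL",87,360,0),("baseR",531,357,.0),("baseL6",87,360,0.006),("baseR6",531,357,.006),("rimtop",305,212,.098),("rodL",230,50,.199),("rodR",378,50,.199)]:
    print(n,np.round(c(x,y),1),np.round(at(k,*c(x,y),z),4))
tcp=np.array([.5082,-.031,.1809]);a=np.array([.0757,.9971,0]);y=np.array([.9971,-.0757,0])
n1=at(k,*c(89,250),.062);n2=at(k,*c(533,246),.062);m=(n1+n2)/2
print("near mid",m,"tool xy",(m-tcp)@a,(m-tcp)@y)
m=(at(k,*c(87,360),0)+at(k,*c(531,357),0))/2; print("base mid",m,(m-tcp)@a,(m-tcp)@y)
for d in [40,90,130]:
  print(np.round(proj(k,tcp+a*d/1000+[0,0,.0182]),1))
```

```text
nL [272.8  50.6] [0.4816 0.087  0.062 ]
nR [363.4  49.8] [0.5536 0.0821 0.062 ]
baseL [272.4  73.1] [0.4709 0.0758 0.    ]
baseR [363.   72.5] [0.5619 0.0695 0.    ]
baseL6 [272.4  73.1] [0.4717 0.0753 0.006 ]
baseR6 [363.   72.5] [0.561  0.0691 0.006 ]
rimtop [316.8  42.9] [0.5167 0.0842 0.098 ]
rodL [301.5   9.8] [0.511  0.0795 0.199 ]
rodR [331.7   9.8] [0.522  0.0786 0.199 ]
near mid [0.51759843 0.08455677 0.062     ] tool xy 0.11593312071635307 0.0006235286104982539
base mid [0.51638501 0.07263394 0.        ] 0.10395300335617454 0.00031618011544241333
[316.9 192.8]
[316.9  69.8]
[316.8 -55.1]
```

Call:
move_arm --delta_rot '[[0,0,0.036],[0,0,0],[0,0,0],[0,0,0],[0,0,0],[0,0,0],[0,0,0],[0,0,0],[0,0,0],[0,0,0]]' --offset '[[-0.008,-0.15,0],[-0.008,-0.15,0],[0,0,-0.15],[0,0,-0.2],[0,0,-0.2],[0,0,-0.2],[0,0,-0.11],[0,0,-0.06],[0,0,0],[0,0,0]]' --claw '[1,1,1,1,1,1,1,1,1,1]'

```text
time_s: 8.75
tcp_pos: [0.5064, -0.0755, 0.0439]
orientation: [[0.07, 0.998, -0.0], [0.998, -0.07, 0.0], [0.0, -0.0, -1.0]]
contact_force: [0.4, -0.3, -1.2]
width: 0.0151
```

Run:
```python
from h import *
import pickle
for i in range(3): im=viewer.camera("top")
cv2.imwrite("pics/t8c.png",cv2.resize(im[160:270,240:380,::-1],None,fx=5,fy=5,interpolation=cv2.INTER_CUBIC))
im=viewer.camera("scene"); cv2.imwrite("pics/s8c.png",cv2.resize(im[140:240,230:370,::-1],None,fx=5.6,fy=5.6,interpolation=cv2.INTER_CUBIC))
st(); k=viewer.get_calibration("wrist"); im=viewer.camera("wrist");cv2.imwrite("pics/w8.png",im[:,:,::-1]); pickle.dump(k,open("w8.pkl","wb"))
```

```text
t 8.95 tcp [0.5076, -0.0754, 0.0453] q [-17.4, 18.9, -24.0, 47.0, 0.0, 76.6] F [0.11, 0.09, -0.7] M [-0.13, -0.02, -0.01] w 0.0145
[[0.0695, 0.9976, 0.0029], [0.9976, -0.0695, -0.0009], [-0.0007, 0.0029, -1.0]]
```

View pics/t8c.png

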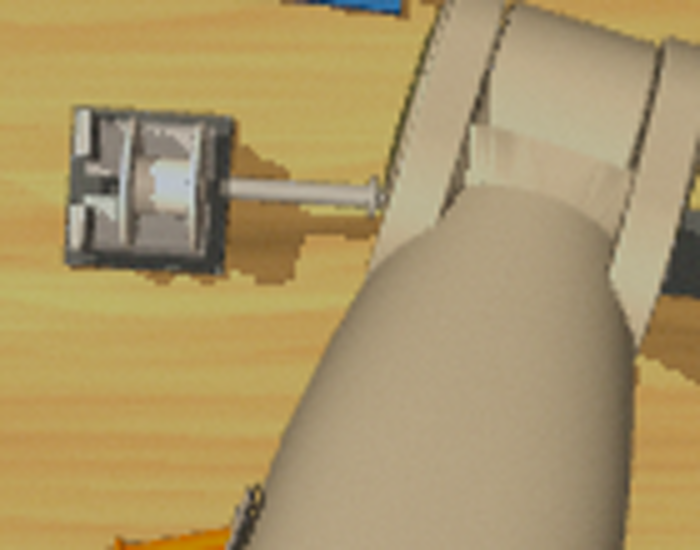

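View pics/s8c.png

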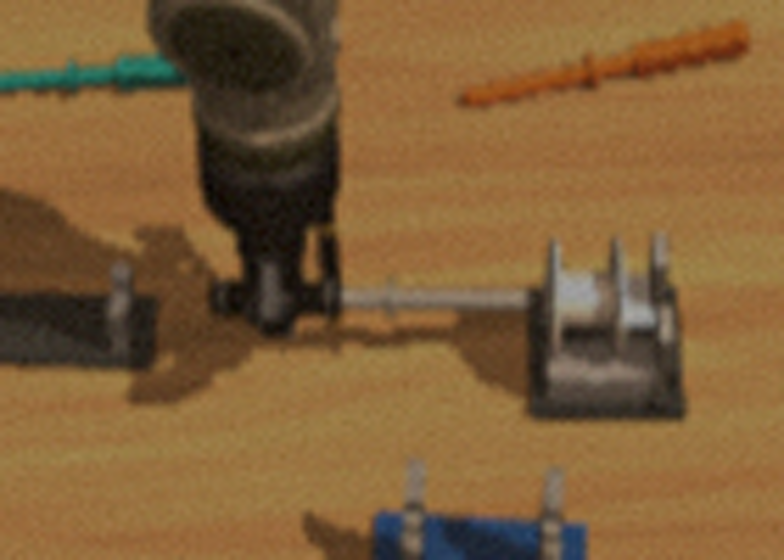

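View pics/w8.png

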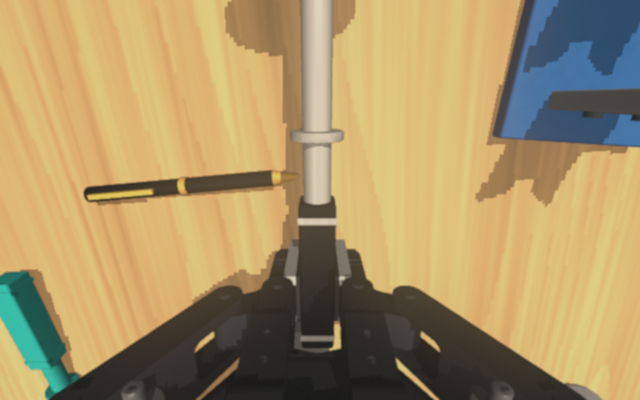

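Call:
move_arm --delta_rot '[[0,0,0],[0,0,0],[0,0,0],[0,0,0],[0,0,0],[0,0,0],[0,0,0],[0,0,0],[0,0,0],[0,0,0]]' --offset '[[0.001,0.0133,0],[0.001,0.0133,0],[0.001,0.0133,0],[0.001,0.0133,0],[0.001,0.0133,0],[0.001,0.0133,0],[0.001,0.0133,0],[0.001,0.0133,0],[0.001,0.0133,0],[0.001,0.0133,0]]' --claw '[1,1,1,1,1,1,1,1,1,1]'

```text
time_s: 9.83
tcp_pos: [0.5079, -0.0548, 0.0438]
orientation: [[0.069, 0.998, 0.0], [0.998, -0.069, -0.0], [-0.0, 0.0, -1.0]]
contact_force: [-0.7, -0.5, -0.9]
width: 0.0145
```

Run:
```python
from h import *
im=viewer.camera("scene"); cv2.imwrite("pics/s9c.png",cv2.resize(im[140:240,230:370,::-1],None,fx=5.6,fy=5.6,interpolation=cv2.INTER_CUBIC))
im=viewer.camera("top")
cv2.imwrite("pics/t9c.png",cv2.resize(im[170:225,240:330,::-1],None,fx=8,fy=8,interpolation=cv2.INTER_CUBIC))
st()
```

```text
t 9.93 tcp [0.5078, -0.0547, 0.0438] q [-15.2, 18.9, -24.3, 46.9, 0.0, 78.8] F [-0.34, -0.42, -1.24] M [-0.12, -0.01, -0.03] w 0.0148
[[0.069, 0.9976, -0.0], [0.9976, -0.069, 0.0001], [0.0001, -0.0, -1.0]]
```

View pics/s9c.png

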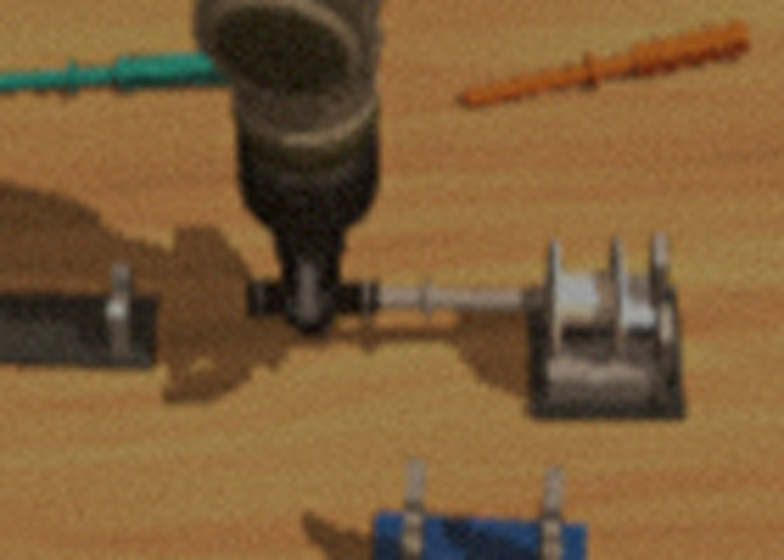

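View pics/t9c.png

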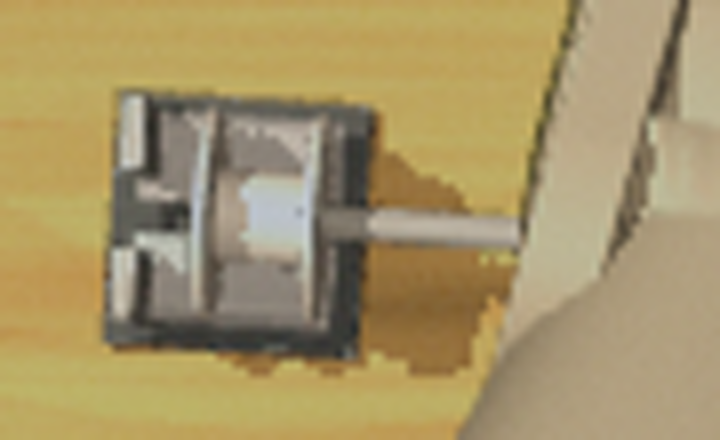

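Call:
move_arm --delta_rot '[[0,0,0],[0,0,0],[0,0,0],[0,0,0],[0,0,0],[0,0,0],[0,0,0],[0,0,0],[0,0,0],[0,0,0]]' --offset '[[0.0023,0.0333,0],[0.0023,0.0333,0],[0.0023,0.0333,0],[0.0023,0.0333,0],[0.0023,0.0333,0],[0.0023,0.0333,0],[0.0023,0.0333,0],[0.0023,0.0333,0],[0.0023,0.0333,0],[0.0023,0.0333,0]]' --claw '[1,1,1,1,1,1,1,1,1,1]'

```text
time_s: 10.77
tcp_pos: [0.5113, -0.0045, 0.0438]
orientation: [[0.069, 0.998, 0.0], [0.998, -0.069, -0.0], [-0.0, 0.0, -1.0]]
contact_force: [-0.3, 0.6, -0.9]
width: 0.0145
```

Run:
```python
from h import *
import pickle
im=viewer.camera("scene"); cv2.imwrite("pics/s10c.png",cv2.resize(im[140:240,230:370,::-1],None,fx=5.6,fy=5.6,interpolation=cv2.INTER_CUBIC))
st(); k=viewer.get_calibration("wrist"); im=viewer.camera("wrist");cv2.imwrite("pics/w10.png",im[:,:,::-1]); pickle.dump(k,open("w10.pkl","wb"))
```

```text
t 10.82 tcp [0.5113, -0.0038, 0.0438] q [-9.4, 18.9, -24.2, 46.9, 0.0, 84.5] F [0.81, 0.34, -0.29] M [-0.08, -0.01, 0.02] w 0.0149
[[0.0687, 0.9976, 0.0001], [0.9976, -0.0687, 0.0006], [0.0006, 0.0, -1.0]]
```

View pics/s10c.png

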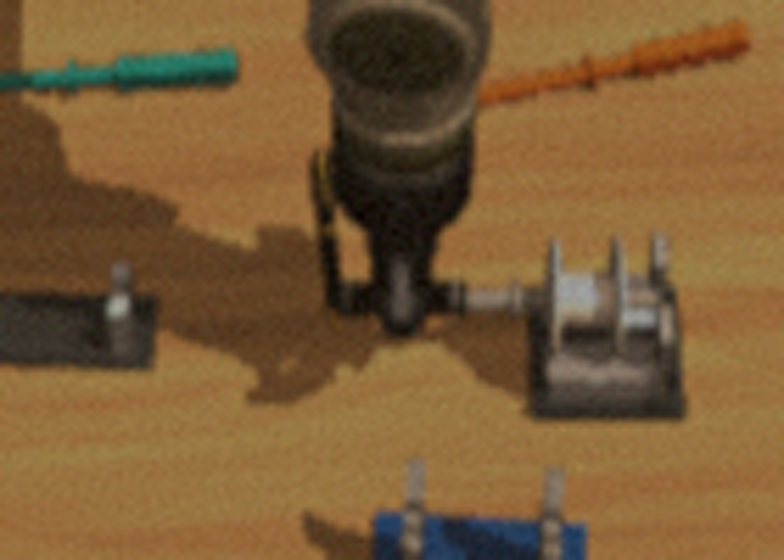

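View pics/w10.png

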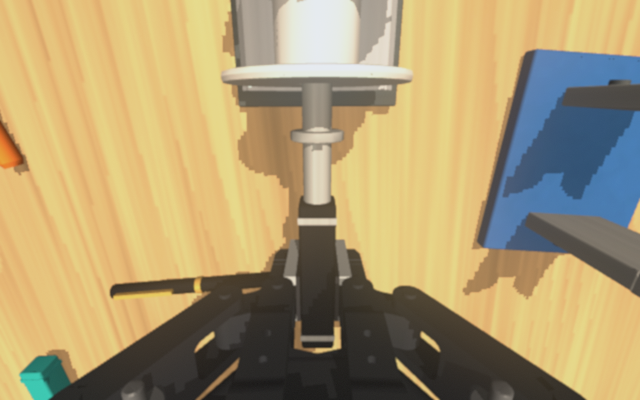

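Call:
move_arm --delta_rot '[[0,0,0],[0,0,0],[0,0,0],[0,0,0],[0,0,0],[0,0,0],[0,0,0],[0,0,0],[0,0,0],[0,0,0]]' --offset '[[0.0017,0.0233,0],[0.0017,0.0233,0],[0.0017,0.0233,0],[0.0017,0.0233,0],[0.0017,0.0233,0],[0.0017,0.0233,0],[0.0012,0.0173,0],[0.0012,0.0173,0],[0.0012,0.0173,0],[0.001,0.0133,0]]' --claw '[1,1,1,1,1,1,1,1,1,1]'

```text
time_s: 11.7
tcp_pos: [0.5135, 0.026, 0.0438]
orientation: [[0.069, 0.998, -0.0], [0.998, -0.069, -0.0], [-0.0, -0.0, -1.0]]
contact_force: [-0.4, -1.0, 0.5]
width: 0.0146
```

Run:
```python
from h import *
im=viewer.camera("top")
cv2.imwrite("pics/t11c.png",cv2.resize(im[170:225,240:330,::-1],None,fx=8,fy=8,interpolation=cv2.INTER_CUBIC))
st();im=viewer.camera("wrist");cv2.imwrite("pics/w11.png",im[:,:,::-1])
```

```text
t 11.75 tcp [0.5135, 0.0262, 0.0438] q [-6.0, 19.2, -23.8, 47.0, 0.0, 87.9] F [0.13, 0.3, -0.44] M [-0.14, 0.04, 0.03] w 0.0148
[[0.0691, 0.9976, -0.0], [0.9976, -0.0691, 0.0002], [0.0002, -0.0, -1.0]]
```

View pics/t11c.png

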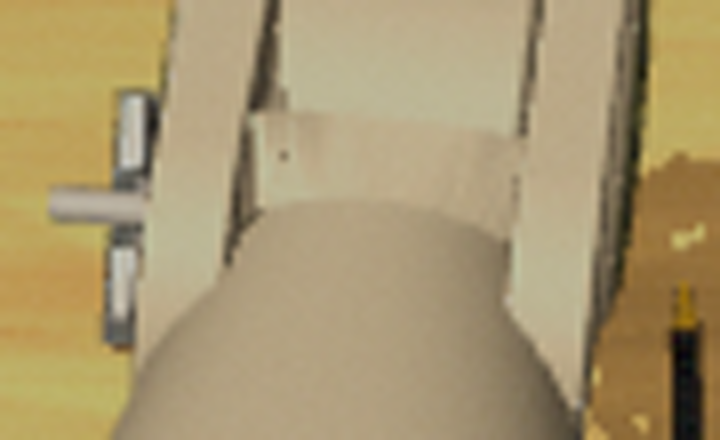

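View pics/w11.png

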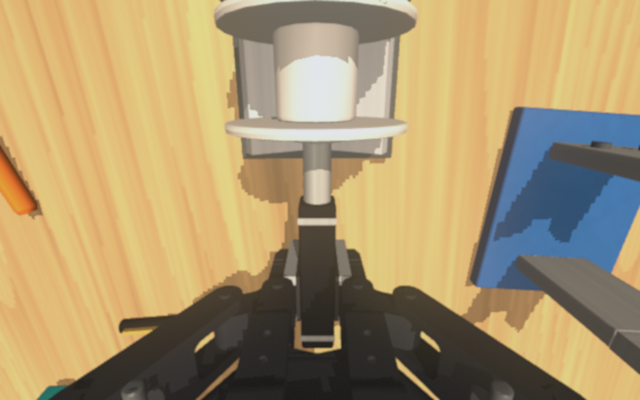

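Call:
move_arm --delta_rot '[[0,0,0],[0,0,0],[0,0,0],[0,0,0],[0,0,0],[0,0,0],[0,0,0],[0,0,0],[0,0,0],[0,0,0]]' --offset '[[0.0003,0.004,0],[0.0003,0.004,0],[0.0003,0.004,0],[0.0003,0.004,0],[0.0003,0.004,0],[0.0003,0.004,0],[0.0003,0.004,0],[0.0003,0.004,0],[0.0003,0.004,0],[0.0003,0.004,0]]' --claw '[1,1,1,1,1,1,1,1,1,1]'

```text
time_s: 12.63
tcp_pos: [0.514, 0.0318, 0.0438]
orientation: [[0.069, 0.998, 0.0], [0.998, -0.069, -0.0], [-0.0, 0.0, -1.0]]
contact_force: [0.0, -1.2, -1.5]
width: 0.0146
```

Call:
move_arm --delta_rot '[[0,0,0],[0,0,0],[0,0,0],[0,0,0],[0,0,0],[0,0,0],[0,0,0],[0,0,0],[0,0,0],[0,0,0]]' --offset '[[0.0001,0.0013,0],[0.0001,0.0013,0],[0.0001,0.0013,0],[0.0001,0.0013,0],[0.0001,0.0013,0],[0,0,0],[0,0,0],[0,0,0],[0,0,0],[0,0,0]]' --claw '[1,1,1,1,1,1,1,1,1,1]'

```text
time_s: 13.47
tcp_pos: [0.5141, 0.0327, 0.0438]
orientation: [[0.069, 0.998, 0.0], [0.998, -0.069, 0.0], [0.0, 0.0, -1.0]]
contact_force: [-1.0, -0.9, -1.7]
width: 0.0148
```

Call:
move_arm --delta_rot '[[0,0,0],[0,0,0],[0,0,0],[0,0,0],[0,0,0],[0,0,0],[0,0,0],[0,0,0],[0,0,0],[0,0,0]]' --offset '[[0.0001,0.0013,0],[0.0001,0.0013,0],[0.0001,0.0013,0],[0.0001,0.0013,0],[0.0001,0.0013,0],[0.0001,0.0013,0],[0.0001,0.0013,0],[0,0,0],[0,0,0],[0,0,0]]' --claw '[1,1,1,1,1,1,1,1,1,1]'

```text
time_s: 14.3
tcp_pos: [0.5142, 0.034, 0.0438]
orientation: [[0.07, 0.998, 0.0], [0.998, -0.07, -0.0], [-0.0, 0.0, -1.0]]
contact_force: [-1.2, -1.9, -1.6]
width: 0.0147
```

Run:
```python
from h import *
im=viewer.camera("scene"); cv2.imwrite("pics/s12c.png",cv2.resize(im[140:240,230:370,::-1],None,fx=5.6,fy=5.6,interpolation=cv2.INTER_CUBIC))
st()
```

```text
t 14.35 tcp [0.5142, 0.034, 0.0438] q [-5.1, 19.3, -23.6, 47.1, -0.0, 88.8] F [-0.27, -1.72, -0.72] M [-0.36, 0.1, 0.1] w 0.0147
[[0.0695, 0.9976, 0.0001], [0.9976, -0.0695, -0.0001], [-0.0001, 0.0001, -1.0]]
```

View pics/s12c.png

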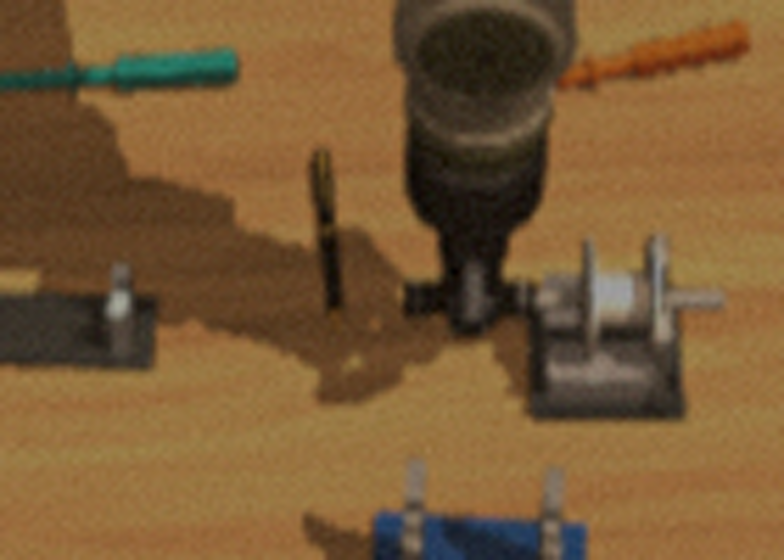

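Call:
move_arm --delta_rot '[[0,0,0],[0,0,0],[0,0,0],[0,0,0],[0,0,0],[0,0,0],[0,0,0],[0,0,0],[0,0,0],[0,0,0]]' --offset '[[0.0001,0.0013,0],[0.0001,0.0013,0],[0.0001,0.0013,0],[0.0001,0.0013,0],[0.0001,0.0013,0],[0,0,0],[0,0,0],[0,0,0],[0,0,0],[0,0,0]]' --claw '[1,1,1,1,1,1,1,1,1,1]'

```text
time_s: 15.18
tcp_pos: [0.5141, 0.034, 0.0438]
orientation: [[0.07, 0.998, -0.0], [0.998, -0.07, -0.002], [-0.002, -0.0, -1.0]]
contact_force: [-1.7, -5.6, -0.3]
width: 0.0149
```

```bash
python3 -c "
from h import *
st()"
```

```text
t 15.18 tcp [0.5141, 0.034, 0.0438] q [-5.1, 19.3, -23.6, 47.1, -0.1, 88.9] F [-1.69, -5.6, -0.32] M [-1.22, 0.19, 0.14] w 0.0149
[[0.0702, 0.9975, -0.0002], [0.9975, -0.0702, -0.0021], [-0.0021, -0.0, -1.0]]
```

Call:
move_arm --delta_rot '[[0,0,0],[0,0,0],[0,0,0],[0,0,0],[0,0,0],[0,0,0],[0,0,0],[0,0,0],[0,0,0],[0,0,0]]' --offset '[[0.0001,0.0013,0],[0.0001,0.0013,0],[0,0,0],[0,0,0],[0,0,0],[0,0,0],[0,0,0],[0,0,0],[0,0,0],[0,0,0]]' --claw '[1,1,1,1,1,1,1,1,1,1]'

```text
time_s: 16.02
tcp_pos: [0.5142, 0.0341, 0.0438]
orientation: [[0.07, 0.998, -0.0], [0.998, -0.07, -0.003], [-0.003, -0.0, -1.0]]
contact_force: [-1.5, -7.7, -0.8]
width: 0.014
```

```bash
python3 -c "
from h import *
for i in range(4):
    s=monitor.observe(); print(np.round(s['contact_force'],2)); viewer.camera('top')
st()"
```

```text
[-1.51 -7.74 -0.78]
[-1.59 -7.64 -1.44]
[-1.67 -8.4  -1.11]
[-1.57 -7.3  -1.17]
t 16.22 tcp [0.5142, 0.0341, 0.0439] q [-5.0, 19.3, -23.6, 47.1, -0.2, 89.0] F [-1.01, -7.95, -1.26] M [-1.5, 0.23, 0.09] w 0.0147
[[0.0704, 0.9975, -0.0002], [0.9975, -0.0704, -0.0028], [-0.0028, -0.0, -1.0]]
```

Call:
move_arm --delta_rot '[[0,0,0],[0,0,0],[0,0,0],[0,0,0],[0,0,0],[0,0,0],[0,0,0],[0,0,0],[0,0,0],[0,0,0]]' --offset '[[0,0,0],[0,0,0],[0,0,0],[0,0,0],[0,0,0],[0,0,0],[0,0,0],[0,0,0],[0,0,0],[0,0,0]]' --claw '[1,1,1,1,1,1,1,1,1,1]'

```text
time_s: 17.05
tcp_pos: [0.5141, 0.034, 0.0438]
orientation: [[0.07, 0.998, -0.0], [0.998, -0.07, -0.003], [-0.003, -0.0, -1.0]]
contact_force: [-0.6, -7.7, -1.7]
width: 0.0146
```

Call:
move_arm --delta_rot '[[0,0,0],[0,0,0],[0,0,0],[0,0,0],[0,0,0],[0,0,0],[0,0,0],[0,0,0],[0,0,0],[0,0,0]]' --offset '[[-0.0001,-0.0013,0],[-0.0001,-0.0013,0],[-0.0001,-0.0013,0],[-0.0001,-0.0013,0],[0,0,0],[0,0,0],[0,0,0],[0,0,0.003],[0,0,0.004],[0,0,0.004]]' --claw '[1,1,1,1,1,1,1,1,1,1]'

```text
time_s: 17.88
tcp_pos: [0.5141, 0.0339, 0.0452]
orientation: [[0.07, 0.998, -0.0], [0.998, -0.07, -0.002], [-0.002, -0.0, -1.0]]
contact_force: [1.3, -5.9, -3.8]
width: 0.0146
```

```bash
python3 -c "
from h import *
st()"
```

```text
t 17.88 tcp [0.5141, 0.0339, 0.0452] q [-5.1, 19.2, -23.5, 47.3, -0.1, 88.9] F [1.27, -5.92, -3.85] M [-1.47, -0.02, -0.03] w 0.0146
[[0.07, 0.9975, -0.0003], [0.9975, -0.07, -0.0018], [-0.0018, -0.0002, -1.0]]
```

Call:
move_arm --delta_rot '[[0,0,0],[0,0,0],[0,0,0],[0,0,0],[0,0,0],[0,0,0],[0,0,0],[0,0,0],[0,0,0],[0,0,0]]' --offset '[[-0.0001,-0.0013,0],[-0.0001,-0.0013,0],[-0.0001,-0.0013,0],[0,0,0],[0,0,0],[0,0,0],[0,0,0],[0,0,0],[0,0,0],[0,0,0]]' --claw '[1,1,1,1,1,1,1,1,1,1]'

```text
time_s: 18.72
tcp_pos: [0.5141, 0.0338, 0.0453]
orientation: [[0.07, 0.998, -0.0], [0.998, -0.07, -0.001], [-0.001, -0.0, -1.0]]
contact_force: [-0.5, -4.6, -3.6]
width: 0.0144
```

```bash
python3 -c "
from h import *
st()"
```

```text
t 18.72 tcp [0.5141, 0.0338, 0.0453] q [-5.2, 19.2, -23.5, 47.3, -0.0, 88.8] F [-0.48, -4.58, -3.56] M [-1.36, 0.03, -0.01] w 0.0144
[[0.0697, 0.9976, -0.0001], [0.9976, -0.0697, -0.0007], [-0.0007, -0.0001, -1.0]]
```

Call:
move_arm --delta_rot '[[0,0,0],[0,0,0],[0,0,0],[0,0,0],[0,0,0],[0,0,0],[0,0,0],[0,0,0],[0,0,0],[0,0,0]]' --offset '[[-0.0001,-0.0013,0],[-0.0001,-0.0013,0],[-0.0001,-0.0013,0],[-0.0001,-0.0013,0],[0,0,0.005],[0,0,0.01],[0,0,0.015],[0,0,0.015],[0,0,0.015],[0,0,0.015]]' --claw '[1,1,1,1,1,1,1,1,1,1]'

```text
time_s: 19.55
tcp_pos: [0.5143, 0.0339, 0.0572]
orientation: [[0.069, 0.998, 0.001], [0.998, -0.069, 0.001], [0.001, 0.001, -1.0]]
contact_force: [-0.3, 0.7, -3.4]
width: 0.0145
```

```bash
python3 -c "
from h import *
im=viewer.camera('scene'); cv2.imwrite('pics/s13c.png',cv2.resize(im[140:240,230:370,::-1],None,fx=5.6,fy=5.6,interpolation=cv2.INTER_CUBIC))
st();im=viewer.camera('wrist');cv2.imwrite('pics/w13.png',im[:,:,::-1])
"
```

```text
t 19.6 tcp [0.5146, 0.0338, 0.0576] q [-5.2, 18.4, -22.7, 48.9, 0.1, 88.8] F [-0.23, 0.4, -2.61] M [-0.19, -0.01, 0.01] w 0.0148
[[0.069, 0.9976, 0.0013], [0.9976, -0.069, 0.001], [0.0011, 0.0012, -1.0]]
```

View pics/s13c.png

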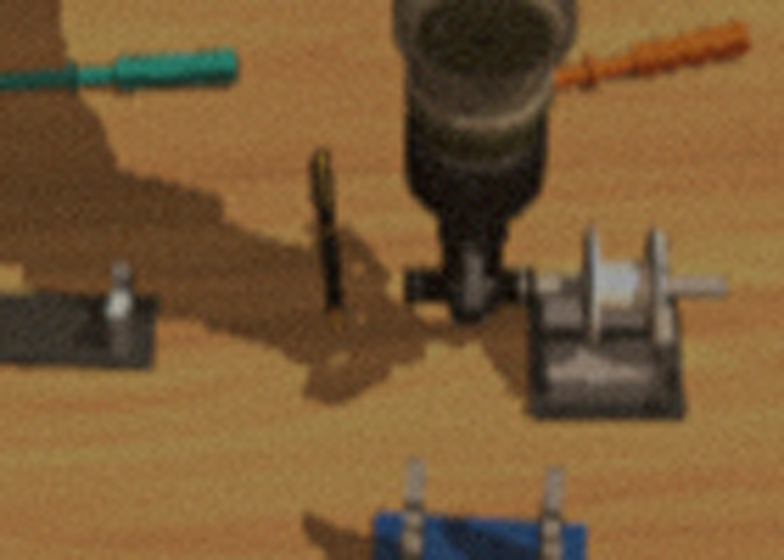

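View pics/w13.png

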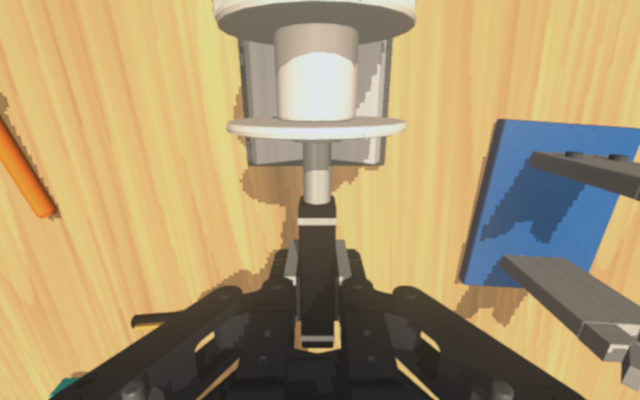

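Call:
move_arm --delta_rot '[[0,0,0],[0,0,0],[0.05,0,0],[0.05,0,0],[0.05,0,0],[0.05,0,0],[0.05,0,0],[0.05,0,0],[0.05,0,0],[0,0,0]]' --offset '[[0,0,0.027],[0,0,0.047],[0,0,0.067],[0,0,0.08],[0,0,0.08],[0,0,0.08],[0,0,0.067],[0,0,0.053],[0,0,0.033],[0,0,0.013]]' --claw '[1,1,1,1,1,1,1,1,1,1]'

```text
time_s: 20.48
tcp_pos: [0.5147, 0.033, 0.1399]
orientation: [[0.07, 0.998, 0.002], [0.997, -0.07, 0.042], [0.042, -0.001, -0.999]]
contact_force: [0.3, 0.3, -2.5]
width: 0.0148
```

```bash
python3 -c "
from h import *
st();im=viewer.camera('wrist');cv2.imwrite('pics/w14.png',im[:,:,::-1])
"
```

```text
t 20.48 tcp [0.5147, 0.033, 0.1399] q [-6.7, 14.1, -15.8, 60.3, 2.4, 87.3] F [0.29, 0.34, -2.49] M [-0.29, -0.02, 0.01] w 0.0148
[[0.0697, 0.9976, 0.0017], [0.9967, -0.0697, 0.0422], [0.0422, -0.0012, -0.9991]]
```

View pics/w14.png

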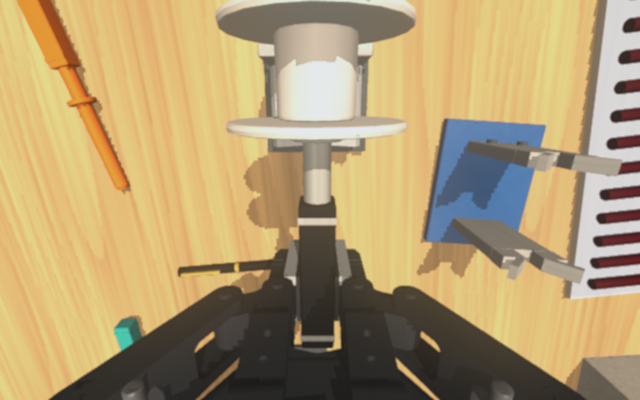

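Call:
move_arm --delta_rot '[[0,0,-0.05],[0,0,-0.05],[0,0,-0.05],[0,0,-0.05],[0,0,-0.05],[0,0,-0.05],[0,0,-0.05],[0,0,-0.05],[0,0,-0.06],[0,0,-0.06]]' --offset '[[0.034,-0.0215,0],[0.068,-0.043,0],[0.102,-0.0645,0],[0.1264,-0.08,0],[0.136,-0.086,0],[0.136,-0.086,0],[0.1264,-0.08,0],[0.107,-0.0675,0],[0.0826,-0.052,0],[0.0535,-0.034,0]]' --claw '[1,1,1,1,1,1,1,1,1,1]'

```text
time_s: 21.37
tcp_pos: [0.6618, -0.0608, 0.1371]
orientation: [[0.133, 0.991, 0.002], [0.99, -0.133, 0.042], [0.042, -0.003, -0.999]]
contact_force: [0.8, 0.5, -2.5]
width: 0.0145
```

Call:
move_arm --delta_rot '[[0,0,0],[0,0,0],[-0.05,0,0],[-0.1,0,0],[-0.1,0,0],[-0.1,0,0],[0,0,0],[0,0,0],[0,0,0],[0,0,0]]' --offset '[[0,0,0],[0,0,0],[0,0,0],[0,0,0],[0,0,0],[0,0,0],[0,0,0],[0,0,0],[0,0,0],[0,0,0]]' --claw '[1,1,1,1,1,1,1,1,1,1]'

```text
time_s: 22.2
tcp_pos: [0.6599, -0.0589, 0.1389]
orientation: [[0.131, 0.991, 0.003], [0.991, -0.131, -0.0], [0.0, 0.003, -1.0]]
contact_force: [0.3, 0.1, -2.3]
width: 0.0145
```

```bash
python3 -c "
from h import *
import pickle
im=viewer.camera('top');cv2.imwrite('pics/t15c.png',cv2.resize(im[100:200,250:380,::-1],None,fx=6,fy=6,interpolation=cv2.INTER_CUBIC))
im=viewer.camera('scene'); cv2.imwrite('pics/s15c.png',cv2.resize(im[170:270,240:380,::-1],None,fx=5.6,fy=5.6,interpolation=cv2.INTER_CUBIC))
st();k=viewer.get_calibration('wrist');im=viewer.camera('wrist');cv2.imwrite('pics/w15.png',im[:,:,::-1]);pickle.dump(k,open('w15.pkl','wb'))
"
```

```text
t 22.3 tcp [0.6599, -0.059, 0.1388] q [-12.1, 29.7, 7.3, 67.5, 0.0, 85.5] F [0.6, 0.06, -2.25] M [-0.18, 0.03, 0.03] w 0.0147
[[0.1316, 0.9913, 0.0028], [0.9913, -0.1316, -0.0001], [0.0003, 0.0027, -1.0]]
```

View pics/t15c.png

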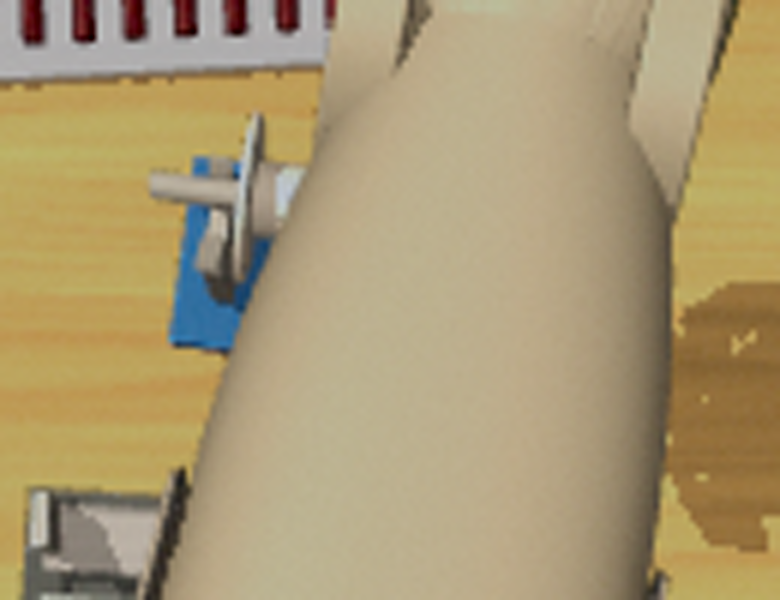

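View pics/s15c.png

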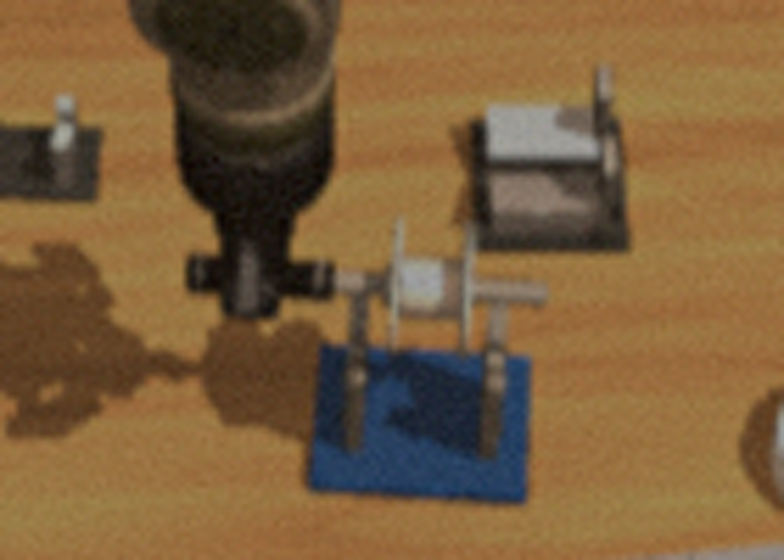

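View pics/w15.png

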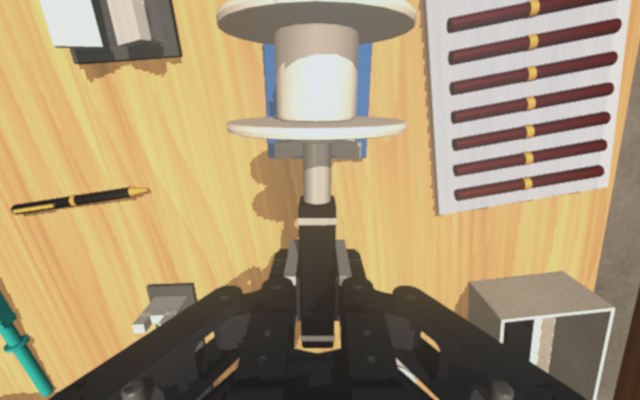

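Call:
move_arm --delta_rot '[[0,0,0],[0,0,0],[0,0,0],[0,0,0],[0,0,0],[0,0,0],[0,0,0],[0,0,0],[0,0,0],[0,0,0]]' --offset '[[0.003,0,-0.02],[0,0,-0.04],[0,0,-0.06],[0,0,-0.067],[0,0,-0.067],[0,0,-0.067],[0,0,-0.04],[0,0,-0.02],[0,0,-0.013],[0,0,-0.007]]' --claw '[1,1,1,1,1,1,1,1,1,1]'

```text
time_s: 23.18
tcp_pos: [0.6603, -0.0589, 0.0784]
orientation: [[0.131, 0.991, 0.003], [0.991, -0.131, -0.0], [0.0, 0.003, -1.0]]
contact_force: [1.2, -0.1, -2.0]
width: 0.0144
```

```bash
python3 -c "
from h import *
im=viewer.camera('scene'); cv2.imwrite('pics/s16c.png',cv2.resize(im[170:270,240:380,::-1],None,fx=5.6,fy=5.6,interpolation=cv2.INTER_CUBIC))
st();im=viewer.camera('wrist');cv2.imwrite('pics/w16.png',im[:,:,::-1])
"
```

```text
t 23.23 tcp [0.6605, -0.0589, 0.0786] q [-12.0, 31.9, 2.2, 60.2, 0.0, 85.5] F [-0.03, 1.0, -2.19] M [-0.17, 0.04, 0.03] w 0.0147
[[0.1314, 0.9913, 0.003], [0.9913, -0.1314, -0.0002], [0.0002, 0.003, -1.0]]
```

View pics/s16c.png

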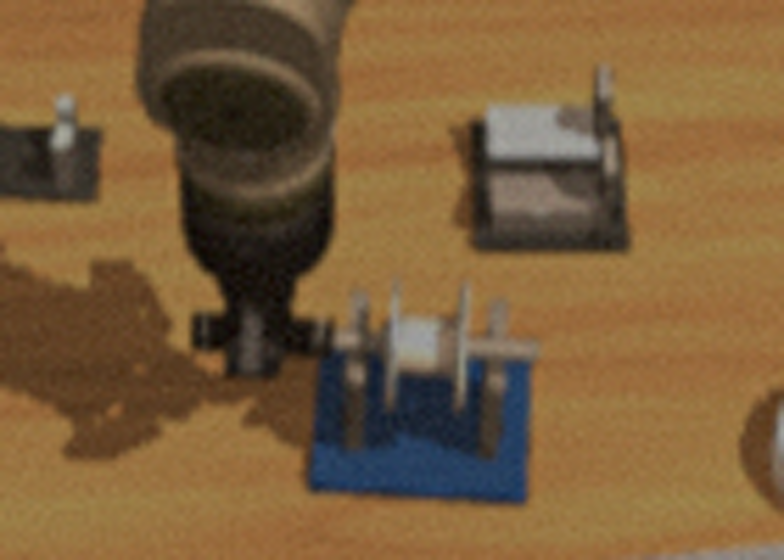

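View pics/w16.png

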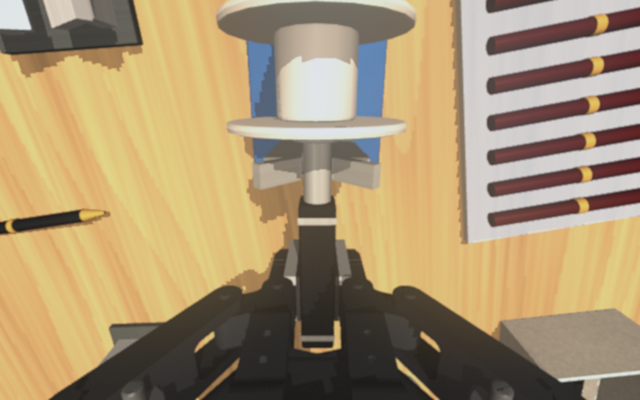

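Call:
move_arm --delta_rot '[[0,0,0],[0,0,0],[0,0,0],[0,0,0],[0,0,0],[0,0,0],[0,0,0],[0,0,0],[0,0,0],[0,0,0]]' --offset '[[0,0,-0.008],[0,0,-0.008],[0,0,-0.008],[0,0,-0.008],[0,0,-0.008],[0,0,-0.008],[0,0,-0.007],[0,0,-0.005],[0,0,-0.003],[0,0,0]]' --claw '[1,1,1,1,1,1,1,1,1,1]'

```text
time_s: 24.12
tcp_pos: [0.6603, -0.0589, 0.069]
orientation: [[0.131, 0.991, 0.002], [0.991, -0.131, -0.0], [0.0, 0.002, -1.0]]
contact_force: [-0.7, 0.2, -2.6]
width: 0.0147
```

```bash
python3 -c "
from h import *
st()
"
```

```text
t 24.12 tcp [0.6603, -0.0589, 0.069] q [-12.0, 32.3, 1.5, 59.1, 0.0, 85.5] F [-0.67, 0.18, -2.57] M [-0.21, 0.05, 0.0] w 0.0147
[[0.1314, 0.9913, 0.0025], [0.9913, -0.1314, -0.0001], [0.0003, 0.0025, -1.0]]
```

Nothing touching yet, so I continue in small steps.

Call:
move_arm --delta_rot '[[0,0,0],[0,0,0],[0,0,0],[0,0,0],[0,0,0],[0,0,0],[0,0,0],[0,0,0],[0,0,0],[0,0,0]]' --offset '[[0,0,-0.002],[0,0,-0.002],[0,0,-0.002],[0,0,-0.002],[0,0,-0.002],[0,0,-0.002],[0,0,0],[0,0,0],[0,0,0],[0,0,0]]' --claw '[1,1,1,1,1,1,1,1,1,1]'

```text
time_s: 24.95
tcp_pos: [0.6603, -0.0589, 0.0674]
orientation: [[0.131, 0.991, 0.003], [0.991, -0.131, -0.0], [0.0, 0.003, -1.0]]
contact_force: [0.1, -0.4, -2.0]
width: 0.0142
```

```bash
python3 -c "
from h import *
st()
"
```

```text
t 24.95 tcp [0.6603, -0.0589, 0.0674] q [-12.0, 32.3, 1.3, 58.8, 0.0, 85.5] F [0.1, -0.37, -2.01] M [-0.19, 0.08, -0.0] w 0.0142
[[0.1314, 0.9913, 0.0027], [0.9913, -0.1314, -0.0001], [0.0002, 0.0027, -1.0]]
```

Call:
move_arm --delta_rot '[[0,0,0],[0,0,0],[0,0,0],[0,0,0],[0,0,0],[0,0,0],[0,0,0],[0,0,0],[0,0,0],[0,0,0]]' --offset '[[0,0,-0.0015],[0,0,-0.0015],[0,0,-0.0015],[0,0,-0.0015],[0,0,0],[0,0,0],[0,0,0],[0,0,0],[0,0,0],[0,0,0]]' --claw '[1,1,1,1,1,1,1,1,1,1]'

```text
time_s: 25.78
tcp_pos: [0.6604, -0.0589, 0.0667]
orientation: [[0.131, 0.991, 0.003], [0.991, -0.131, -0.0], [0.0, 0.003, -1.0]]
contact_force: [-0.5, -1.0, 1.6]
width: 0.0147
```

```bash
python3 -c "
from h import *
st()
"
```

```text
t 25.78 tcp [0.6604, -0.0589, 0.0667] q [-12.0, 32.4, 1.3, 58.7, 0.0, 85.5] F [-0.49, -1.01, 1.63] M [-0.06, 0.2, 0.07] w 0.0147
[[0.1315, 0.9913, 0.003], [0.9913, -0.1315, -0.0002], [0.0002, 0.003, -1.0]]
```

Call:
move_arm --delta_rot '[[0,0,0],[0,0,0],[0,0,0],[0,0,0],[0,0,0],[0,0,0],[0,0,0],[0,0,0],[0,0,0],[0,0,0]]' --offset '[[0,0,-0.001],[0,0,0],[0,0,0],[0,0,0],[0,0,0],[0,0,0],[0,0,0],[0,0,0],[0,0,0],[0,0,0]]' --claw '[1,1,1,1,0.62,0.6,0.58,0.56,0.54,0.5]' --grip_force 20

```text
time_s: 26.62
tcp_pos: [0.6603, -0.0588, 0.0662]
orientation: [[0.131, 0.991, 0.003], [0.991, -0.131, -0.0], [0.0, 0.003, -1.0]]
contact_force: [-0.2, -0.0, 0.8]
width: 0.0214
```

```bash
python3 -c "
from h import *
im=viewer.camera('scene'); cv2.imwrite('pics/s17c.png',cv2.resize(im[170:270,240:380,::-1],None,fx=5.6,fy=5.6,interpolation=cv2.INTER_CUBIC))
st();im=viewer.camera('wrist');cv2.imwrite('pics/w17.png',im[:,:,::-1])
"
```

```text
t 26.67 tcp [0.6603, -0.0589, 0.0662] q [-12.0, 32.4, 1.2, 58.7, 0.0, 85.5] F [0.05, -0.19, -0.72] M [-0.05, 0.02, -0.06] w 0.0211
[[0.1315, 0.9913, 0.0026], [0.9913, -0.1315, -0.0001], [0.0003, 0.0026, -1.0]]
```

View pics/s17c.png

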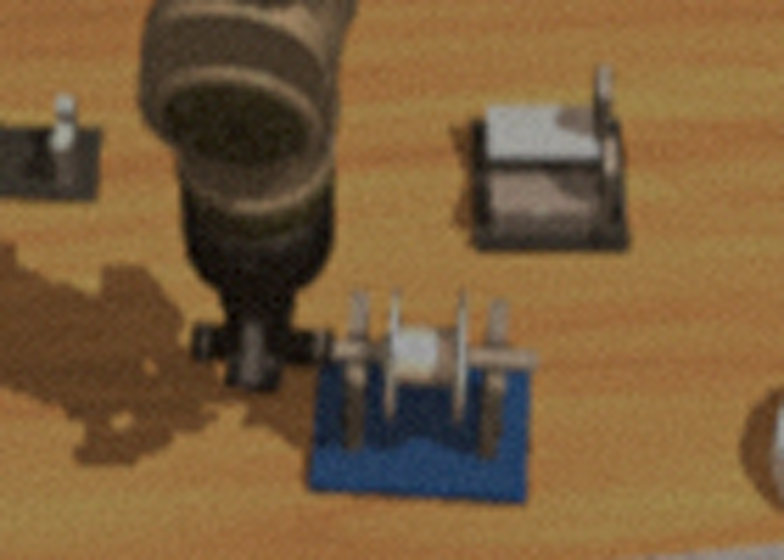

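View pics/w17.png

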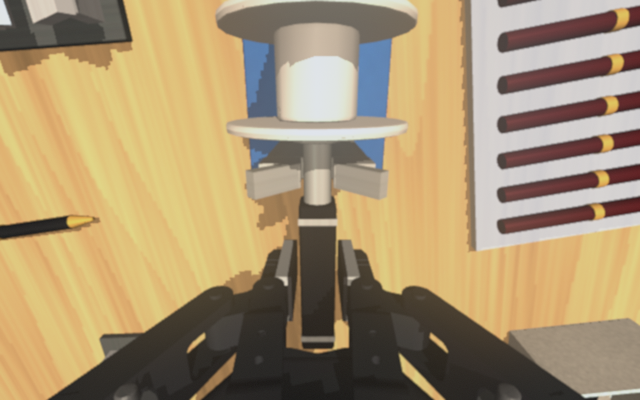

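Call:
move_arm --delta_rot '[[0,0,0],[0,0,0],[0,0,0],[0,0,0],[0,0,0],[0,0,0],[0,0,0],[0,0,0],[0,0,0],[0,0,0]]' --offset '[[0,0,0],[0,0,0],[0,0,0],[0,0,0],[0,0,0],[0,0,0],[0,0,0.02],[0,0,0.05],[0,0,0.08],[0,0,0.1]]' --claw '[0.4,0.3,0.2,0.1,0,-0.1,-0.2,-0.2,-0.2,-0.2]'

```text
time_s: 27.55
tcp_pos: [0.6597, -0.0588, 0.1038]
orientation: [[0.131, 0.991, 0.001], [0.991, -0.131, 0.0], [0.0, 0.001, -1.0]]
contact_force: [0.7, 0.7, 0.4]
width: 0.0512
```

Call:
move_arm --delta_rot '[[0,0,0],[0,0,0],[0,0,0],[0,0,0],[0,0,0],[0,0,0],[0,0,0],[0,0,0],[0,0,0],[0,0,0]]' --offset '[[0,0,0.12],[0,0,0.12],[0,0,0.12],[0,-0.05,0.12],[0,-0.1,0.1],[0,-0.1,0.05],[0,-0.05,0],[0,0,0],[0,0,0],[0,0,0]]' --claw '[-0.2,-0.2,-0.2,-0.2,-0.2,-0.2,-0.2,-0.2,-0.2,-0.2]'

```text
time_s: 28.38
tcp_pos: [0.6596, -0.1035, 0.1968]
orientation: [[0.132, 0.991, 0.0], [0.991, -0.132, 0.001], [0.001, 0.0, -1.0]]
contact_force: [1.1, -0.3, -0.8]
width: 0.051
```

```bash
python3 -c "
from h import *
import pickle
im=viewer.camera('scene'); cv2.imwrite('pics/s18c.png',cv2.resize(im[170:270,240:380,::-1],None,fx=5.6,fy=5.6,interpolation=cv2.INTER_CUBIC));cv2.imwrite('pics/s18.png',im[:,:,::-1])
st();k=viewer.get_calibration('wrist');im=viewer.camera('wrist');cv2.imwrite('pics/w18.png',im[:,:,::-1]);cv2.imwrite('pics/w18c.png',cv2.resize(im[0:170,240:400,::-1],None,fx=3.5,fy=3.5,interpolation=cv2.INTER_CUBIC))
pickle.dump(k,open('w18.pkl','wb'))
"
```

```text
t 28.43 tcp [0.6596, -0.1033, 0.1969] q [-15.8, 29.1, 14.7, 75.5, 0.1, 81.7] F [0.36, -0.55, 0.39] M [-0.01, -0.0, 0.02] w 0.0515
[[0.1312, 0.9914, 0.0004], [0.9914, -0.1312, 0.0008], [0.0009, 0.0002, -1.0]]
```

View pics/s18c.png

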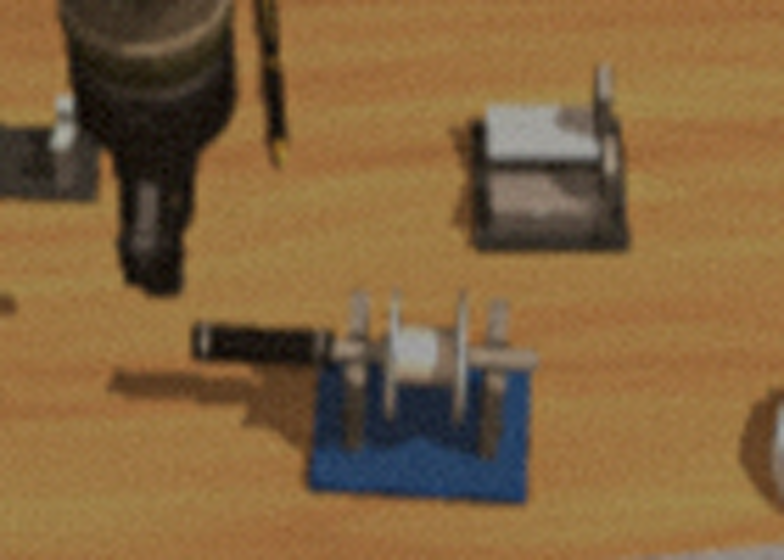

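View pics/w18.png

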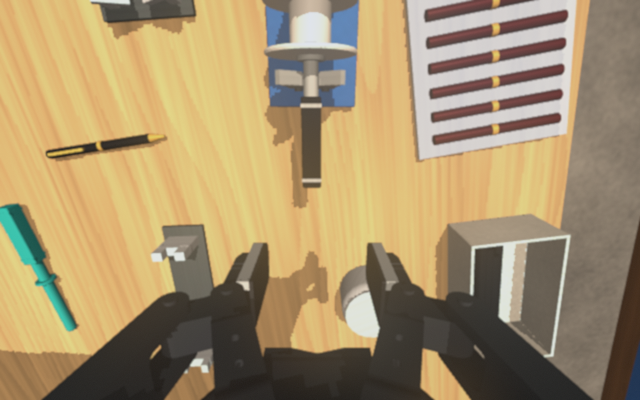

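View pics/w18c.png

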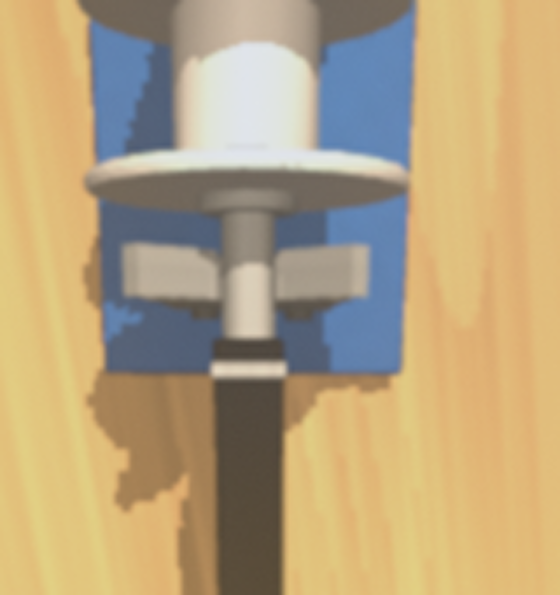

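View pics/s18.png

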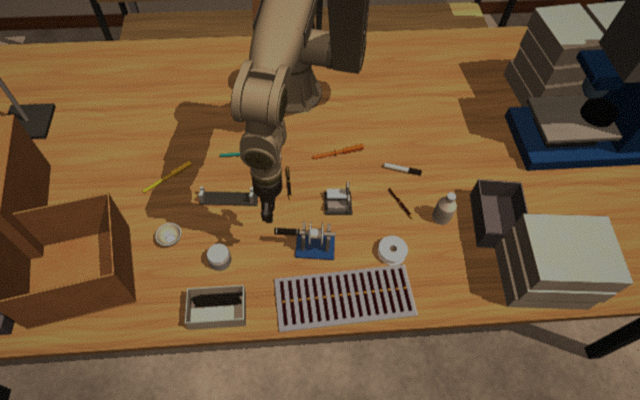

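```bash
python3 -c "
from h import *
im=viewer.camera('top');cv2.imwrite('pics/t18c.png',cv2.resize(im[100:220,240:380,::-1],None,fx=5,fy=5,interpolation=cv2.INTER_CUBIC))
st()
"
```

```text
t 28.53 tcp [0.6599, -0.1032, 0.1973] q [-15.8, 29.1, 14.7, 75.5, 0.0, 81.7] F [0.64, 0.09, 0.46] M [0.05, 0.06, -0.01] w 0.0513
[[0.1308, 0.9914, 0.001], [0.9914, -0.1308, 0.0005], [0.0007, 0.001, -1.0]]
```

View pics/t18c.png

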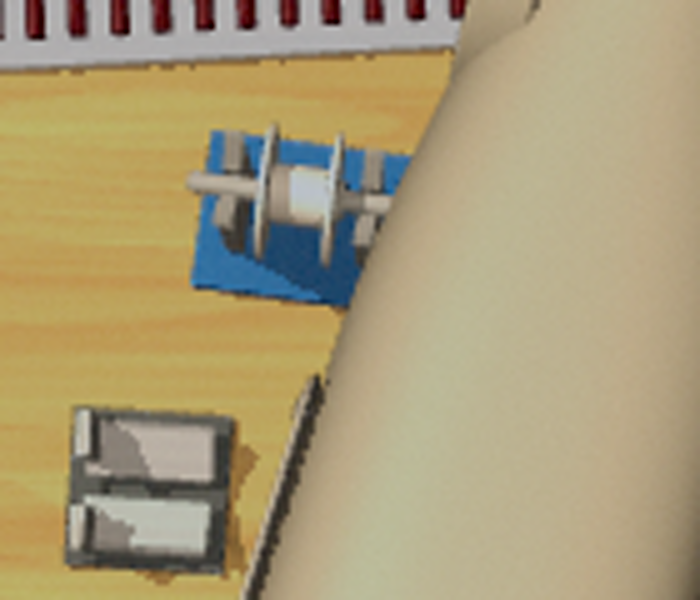

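The rod lies in both notches, with the reel centred between the uprights and the collar at its near flange. I'm handing in.

```bash
python3 -c "
from h import *
print(robot.sign_off())
"
```

```text
the job is handed in; nothing more can be done
None
```

The job is done and handed in at about 28.5 s: the spindle is seated in both notches of the blue stand with the reel on it. I threaded the steel spindle through the reel and slid the reel to the end stop. There I held it at about 7.3 to 8.4 N for roughly one to two seconds, then eased off, lifted it on the spindle and carried it over.

- **Seating:** The spindle touched down gently, with the vertical force going from about −2.3 N to +1.6 N. The TCP height then matched an axis height of 85 mm.
- **Pictures:** The last pictures show the rod in both notches, the reel midway between the uprights with the collar at its near flange, and the gripper clear. From these pictures I cannot rule out a gap under about 1 mm between reel and collar.
- **Other things on the table:** As far as the pictures show, none of the other things moved. I did not measure the rack before and after; camera and arm disagreed by 1 to 2 mm when I gripped the spindle, so it may have shifted by about that.
- **Forces seen:** The push on the reel eased more slowly than expected as I backed off, so the first 1.6 mm of the lift started at about 5 to 6 N against the stop. It was near zero once the reel was up. The readings I took showed no higher contact force than about 8.5 N.

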